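Tidy the desk: markers into the rack, stapler and power bank into the slide-cover box

ROBOT

A 7-joint arm with a two-finger parallel gripper is mounted at the origin on the work surface. World frame = base frame: x ahead of the robot, y to its left, z up, the work surface at z = 0. Lengths are in m, angles in rad, forces in N, time in s.
With the tool pointing down it reaches from about 0.4 to 0.85 m from the base axis. Payload 4.5 kg.
Tool frame: the origin (TCP) lies between the finger pads; the fingertips stand r.tip_reach ahead of it and the grasp point (between the pads) lies 3 mm ahead of it (r.tip_reach is the distance from the TCP to the fingertips, in m); z points along the fingers, y is the line along which they close (so a half turn about z gives the same grasp; the last joint's range is limited). The gripper opens to 88 mm and grips with 3 to 60 N. Pads are 18 mm wide; open, the fingers measure 123 mm over their backs; the gripper's body (75 mm by 187 mm) begins 45 mm behind the grasp point.
Start: joints at [-1.309, 0.689, -0.195, 1.565, 0.157, 0.902, -0.215], TCP at [0.141, 0.609, 0.261] pointing down, gripper open.
Joint ranges: [-3.01, 3.01], [-0.46, 2.08], [-1.47, 1.51], [0.13, 2.56], [-1, 4.14], [0.04, 2.09], [-2.66, 2.66]. Speed limits (rad/s): [2.57, 2.57, 3.14, 3.14, 3.14, 3.14, 3.14].

INTERFACE

Orientations are given as a unit quaternion [x, y, z, w].
In Python, from plant import r gives the robot as it stands.
- The arm moves only by the tool step_arm, never from a script. Its argument "motion" is a list of rows, each an object with "dp": the shift along the tool's x, y, z in mm, a list of three; "twist": the turn, a rotation vector about the tool's x, y, z in rad, a list of three; "hand": the opening, from -1 (shut) to 1 (fully open). In form: [{"dp": [dx, dy, dz], "twist": [rx, ry, rz], "hand": hand}, ...]. A call has 1 to 5 rows; each row is the pose to reach, as a shift and turn from the pose commanded when the call began, along the tool's axes at that moment; what a row does not reach only later rows make up. A row lasts 1/8 s, in which the tool goes at most 62.5 mm and 10.7 degrees, less where a joint would pass 70% of its speed; a pose out of reach is approached as far as the arm can. A call with a gripper value outside its range is refused whole. The fingers move at their own pace and stop on an object; "force" is the grip in N (left out, the last holds). Time passes only in rows, so rows that repeat a pose let the fingers close. It gives the time, the measured TCP pose, the force, the opening and the grip force at its end, in the units of the state.
- r.get_state(): the state, without advancing time (a new reading comes with each control period).
- r.snapshot(name): name is "scene" or "top" or "wrist"; returns a dict with "pixels" (420x560x3 uint8, red, green, blue), "depth" (420x560 float32, m along the optical axis (not along the pixel's ray), 0 where there is no reading), "fx", "fy", "cx", "cy" (pixels), "xyz" and "orientation" of the camera in the world; the wrist camera has in their place "mount" (4x4, takes a point from camera to tool coordinates, whose origin is the TCP and whose axes are the flange's). Camera axes: x right, y down, z forward; pixel columns grow to the right and rows downward; lengths in m; the calibration is good to about 2 mm. A picture is of the moment at which its call begins: read the wrist's pose just before it.
- r.finish_job(): hands the job in; it is judged then, once.
Trained networks look in the newest picture that a camera, given by its name, has taken for a name from the list of things; names that differ only in an ending like _2 or _b are one class to them, and where a whole thing is asked for, a point or a joint stands for the part that bears it (a point fixed in the world has none). Each returns a list of dicts, best first, with "score" (0 to 1); they miss things now and then, are a little off and sometimes report something else, mostly with a low value. They report only what shows in the picture. A call takes as long as a camera call. They do not tell look-alikes from the thing itself.
- r.search_frame(camera, thing): "at" ([x, y, z] in m, in the coordinates of the camera as it stood for that picture, good to about 4 mm: the middle of the surface that is visible of it).
The state is a dict: "clock": time; "q": joint angles; "qd": joint speeds; "joint_torque": joint torques, N m; "tool_pos": TCP position; "eef_rot": TCP orientation; "contact_force": force on the tool from outside, world axes, zero at the start; "moment": the same for the moment, N m; "opening": opening from 0.0 (shut) to 1.0 (fully open); "finger_force": force on a finger pad.
Only numpy, scipy, OpenCV 4.12 (cv2) and the standard library are available. Lean on these libraries where they do the work, as an engineer would, in place of code of your own. Each camera call takes 0.05 s, during which the arm holds its last target. There are 200 camera calls.

TASK

Tidy the desk. Slide the desk box's cover fully open, lay the stapler and the power bank inside its compartment and slide the cover fully shut again; and drop every marker pen lying on the desk end-down, either end first, all the way into the leaning wells of the marker rack, one to a well. Leave the mug, the pot and the notepad where they are.

Things in the scene. Friction and masses are not known exactly. Their poses are not given: they have to be found in the camera images.
- marker0: A chunky flat-sided marker pen, grey barrel with a black cap at its +x end, 130 mm long (its x axis), 24 mm wide (y), 20 mm thick (z), 35 g; origin at its centre. It starts lying flat on the desk. All markers are alike; some may be absent (None).
- marker1: A chunky flat-sided marker pen, grey barrel with a black cap at its +x end, 130 mm long (its x axis), 24 mm wide (y), 20 mm thick (z), 35 g; origin at its centre. It starts lying flat on the desk. All markers are alike; some may be absent (None).
- marker2: A chunky flat-sided marker pen, grey barrel with a black cap at its +x end, 130 mm long (its x axis), 24 mm wide (y), 20 mm thick (z), 35 g; origin at its centre. It starts lying flat on the desk. All markers are alike; some may be absent (None).
- marker3: A chunky flat-sided marker pen, grey barrel with a black cap at its +x end, 130 mm long (its x axis), 24 mm wide (y), 20 mm thick (z), 35 g; origin at its centre. It starts lying flat on the desk. All markers are alike; some may be absent (None).
- stapler: A stapler, black arm over a black base with a steel magazine between: 105 mm long (its x axis), 30 mm wide (y) at the base, 45 mm high (z), origin at the centre of that block. The arm, the upper 22 mm, is 24 mm wide and 100 mm long. About 160 g. Starts standing on its base on the desk.
- powerbank: A silver-grey power bank, a smooth bar 95 mm long (its x axis), 32 mm wide (y), 24 mm thick (z), origin at its centre, about 120 g. Starts lying flat on the desk.
- rack: Marker rack fixed to the desk: mint block 226 mm wide (y) with four wells in a row, 56 mm apart, one marker each. Wells are 34 mm (y) by 30 mm inside, 85 mm deep, leaning 30 deg, tops towards the rack's +x (away from the robot); walls 6 mm. Origin on the desk about under the mouths (97 mm up); z up. A seated marker's centre is 80 mm above the desk; 45 mm of it stands out.
- deskbox: Wooden box fixed to the desk, 137 (x) by 316 (y) by 62 mm high; origin at the centre of its underside, z up. Its -y half is an open compartment: inside y -150 to 0 mm, x -62 to +62 mm, floor 8 mm up, 54 mm deep. The +y half is solid. A black flat cover slides along y on its top, its upper face 69 mm above the desk.
- compartment (a point): Centre of the compartment's floor, 8 mm above the desk.
- cover (a joint): Slide of the cover in m: 0 = compartment fully shut, 0.15 = cover fully back over the closed half (compartment open). It moves along the box's +y to open, with about 1.5 N of friction, and stays where it is left.
- cover_grip (a point): Point to grip on the cover's upright aluminium ridge, which is 14 mm thick along the box's y (sliding direction), 70 mm long along x and 28 mm high, standing on the cover; its top is 97 mm above the desk, this point 12 mm below the top, on its middle. Moves with the cover.
- mug: Bystander: a white mug, 82 mm wide, 92 mm high, standing on the desk to the left; origin at the centre of its underside.
- plantpot: Bystander: an empty terracotta pot, 90 mm wide, 75 mm high; origin at the centre of its underside.
- notepad: Bystander: a square pad of paper notes, 76 x 76 x 22 mm, lying on the desk; origin at the centre of its underside.
- well0_mouth (a point): Centre of the mouth of well 0 of the rack, on the well's axis (wells counted from the rack's -y end).
- well0_floor (a point): Centre of the floor of well 0, 85 mm down the leaning axis from its mouth.
- well1_mouth (a point): Centre of the mouth of well 1 of the rack, on the well's axis (wells counted from the rack's -y end).
- well1_floor (a point): Centre of the floor of well 1, 85 mm down the leaning axis from its mouth.
- well2_mouth (a point): Centre of the mouth of well 2 of the rack, on the well's axis (wells counted from the rack's -y end).
- well2_floor (a point): Centre of the floor of well 2, 85 mm down the leaning axis from its mouth.
- well3_mouth (a point): Centre of the mouth of well 3 of the rack, on the well's axis (wells counted from the rack's -y end).
- well3_floor (a point): Centre of the floor of well 3, 85 mm down the leaning axis from its mouth.
Not all that is in view belongs to the job. There is more than one size of the stapler; the job needs the middle-sized.

How it is judged:
On the way, in this order (a step that is already met when the one before it is completed fails the run):
1. the cover is slid open (value of joint cover above 0.12 m), for 0.2 s.
2. the stapler and the power bank lie in the compartment (x of stapler in the frame of deskbox between -0.06 and 0.06 m and y of stapler in the frame of deskbox between -0.148 and -0.002 m and z of stapler in the frame of deskbox between 0 and 0.042 m and x of powerbank in the frame of deskbox between -0.06 and 0.06 m and y of powerbank in the frame of deskbox between -0.148 and -0.002 m and z of powerbank in the frame of deskbox between 0 and 0.036 m and linear speed of each of stapler, powerbank below 0.05 m/s), for 0.2 s.
3. the cover is fully shut over them (value of joint cover below 0.006 m), for 0.2 s.
At the end, for the whole second after the job is handed in: The cover is shut to within 6 mm with the stapler and the power bank inside the compartment, and every marker present stands at rest in a well of the rack, down on the well's floor (centre within 15 mm of its seated height, less than 43 degrees from vertical) (value of joint cover below 0.006 m and x of stapler in the frame of deskbox between -0.06 and 0.06 m and y of stapler in the frame of deskbox between -0.148 and -0.002 m and z of stapler in the frame of deskbox between 0 and 0.042 m and x of powerbank in the frame of deskbox between -0.06 and 0.06 m and y of powerbank in the frame of deskbox between -0.148 and -0.002 m and z of powerbank in the frame of deskbox between 0 and 0.036 m and x of marker0 in the frame of rack between -0.038 and 0.012 m and y of marker0 in the frame of rack between -0.105 and 0.105 m and z of marker0 in the frame of rack between 0.065 and 0.095 m and (angle between marker0's own x axis and vertical below 0.75 rad or angle between marker0's own x axis and vertical above 2.39 rad) and linear speed of each of marker0, marker1, marker2, marker3 below 0.02 m/s and x of marker1 in the frame of rack between -0.038 and 0.012 m and y of marker1 in the frame of rack between -0.105 and 0.105 m and z of marker1 in the frame of rack between 0.065 and 0.095 m and (angle between marker1's own x axis and vertical below 0.75 rad or angle between marker1's own x axis and vertical above 2.39 rad) and x of marker2 in the frame of rack between -0.038 and 0.012 m and y of marker2 in the frame of rack between -0.105 and 0.105 m and z of marker2 in the frame of rack between 0.065 and 0.095 m and (angle between marker2's own x axis and vertical below 0.75 rad or angle between marker2's own x axis and vertical above 2.39 rad) and x of marker3 in the frame of rack between -0.038 and 0.012 m and y of marker3 in the frame of rack between -0.105 and 0.105 m and z of marker3 in the frame of rack between 0.065 and 0.095 m and (angle between marker3's own x axis and vertical below 0.75 rad or angle between marker3's own x axis and vertical above 2.39 rad)); the robot touches nothing.
It fails at once if the mug is pushed more than 30 mm or tipped over (distance of mug from where it was at the start of the episode above 0.03 m or angle between mug's own z axis and vertical above 0.5 rad).
It fails at once if the plantpot is pushed more than 30 mm or tipped over (distance of plantpot from where it was at the start of the episode above 0.03 m or angle between plantpot's own z axis and vertical above 0.5 rad).
It fails at once if the notepad is pushed more than 30 mm or tipped over (distance of notepad from where it was at the start of the episode above 0.03 m or angle between notepad's own z axis and vertical above 0.5 rad).
Of marker0, marker1, marker2, marker3 only 2 to 4 are there at a start; the rules pass over those that are not, and their reading is None.
At some moment in a run one of marker0, marker1, marker2, marker3, stapler, powerbank may be knocked a few centimetres aside while the robot is not near it.
Once in a run the grip may slacken for a moment while it holds something.
It also fails if it takes over 210 s, if anything falls off the work surface, if the arm or the gripper's body presses on something with over 40 N, if the wrist force passes 120 N, or if a joint passes its speed limit or range.

## Working session

There is one attempt and no reset: what is moved stays moved. The work goes in short steps, Python scripts to look and compute and a tool call to move; the robot and the scene stay as the last step left them, time stands still between calls to the robot, and variables do not carry over. Pictures are saved under pics/ and viewed, at most 14 in all, crops included, and the job is handed in when it is done.

Besides the shell and the picture viewer there is one more tool, called by a JSON object that holds its "api" and its "payload", one argument or row to a line. step_arm: Moves the arm, as the interface text tells. Its arguments: {"type":"object","properties":{"motion":{"type":"array"},"force":{"type":"number"}},"required":["motion"]}

```bash
ls; mkdir -p pics; cat > h.py <<'E'
import numpy as np,cv2
from scipy.spatial.transform import Rotation as R
from plant import r
def snap(n):
    s=r.get_state(); d=r.snapshot(n)
    if n=="wrist":
        T=np.eye(4);T[:3,:3]=R.from_quat(s["eef_rot"]).as_matrix();T[:3,3]=s["tool_pos"];T=T@np.array(d["mount"])
    else:
        T=np.eye(4);T[:3,:3]=R.from_quat(d["orientation"]).as_matrix();T[:3,3]=d["xyz"]
    d["T"]=T;return d
def cloud(d):
    v,u=np.mgrid[:420,:560];z=d["depth"]
    p=np.stack([(u-d["cx"])/d["fx"]*z,(v-d["cy"])/d["fy"]*z,z],-1)
    w=p@d["T"][:3,:3].T+d["T"][:3,3]; w[z==0]=np.nan; return w
def pix(d,w):
    p=np.linalg.inv(d["T"])@np.append(w,1);return round(p[0]/p[2]*d["fx"]+d["cx"]),round(p[1]/p[2]*d["fy"]+d["cy"])
def save(d,f,k=1): cv2.imwrite("pics/"+f,cv2.resize(d["pixels"][:,:,::-1],None,fx=k,fy=k))
def st():
    s=r.get_state();print({k:np.round(s[k],4).tolist() for k in("clock","q","tool_pos","eef_rot","contact_force","opening","finger_force")})
E
python3 - <<'E'
from h import *
st();print(r.tip_reach)
for n in("top","scene"):
    d=snap(n);save(d,n+"0.png",1.4);print(n,d["fx"],np.round(d["T"],3).tolist())
    for t in "marker0 stapler powerbank rack deskbox cover_grip mug plantpot notepad".split():
        for o in r.search_frame(n,t):
            w=(d["T"]@np.append(o["at"],1))[:3];print(t,round(o["score"],2),np.round(w,3),pix(d,w))
E
```

```text
pics
{'clock': 0.0, 'q': [-1.3092, 0.69, -0.1945, 1.5663, 0.1573, 0.9025, -0.2151], 'tool_pos': [0.141, 0.6083, 0.2599], 'eef_rot': [0.1136, 0.9935, -0.0009, -0.0], 'contact_force': [-0.3523, -0.199, -0.685], 'opening': 0.997, 'finger_force': 0.0}
0.022
top 408.5303297945148 [[-0.016, -0.987, 0.159, 0.379], [-1.0, 0.018, 0.009, -0.012], [-0.011, -0.159, -0.987, 1.245], [0.0, 0.0, 0.0, 1.0]]
marker0 0.94 [ 0.428 -0.226  0.015] (360, 260)
marker0 0.83 [0.405 0.375 0.019] (159, 271)
marker0 0.82 [ 0.408 -0.369  0.021] (408, 266)
marker0 0.72 [0.409 0.22  0.019] (210, 269)
stapler 0.84 [0.815 0.069 0.056] (259, 133)
stapler 0.61 [0.421 0.071 0.047] (260, 264)
stapler 0.48 [0.261 0.3   0.033] (181, 321)
powerbank 0.81 [ 0.414 -0.066  0.024] (306, 265)
powerbank 0.22 [ 0.612 -0.175  0.073] (343, 196)
rack 0.82 [ 0.609 -0.182  0.074] (345, 197)
deskbox 0.73 [0.632 0.177 0.066] (223, 192)
deskbox 0.39 [ 0.612 -0.173  0.072] (342, 196)
cover_grip 0.98 [0.638 0.116 0.066] (244, 189)
mug 0.76 [0.66  0.457 0.048] (131, 186)
plantpot 0.84 [ 0.68  -0.46   0.039] (435, 174)
plantpot 0.28 [ 0.429 -0
[... 417 characters left out ...]
362  0.016] (258, 170)
marker0 0.18 [ 0.643 -0.133  0.039] (226, 215)
stapler 0.68 [0.267 0.309 0.018] (427, 264)
stapler 0.64 [0.432 0.081 0.031] (327, 234)
stapler 0.57 [0.827 0.085 0.037] (197, 280)
powerbank 0.59 [ 0.43  -0.05   0.021] (302, 214)
rack 0.87 [ 0.643 -0.131  0.039] (226, 216)
deskbox 0.71 [ 0.413 -0.363  0.015] (258, 170)
deskbox 0.59 [0.651 0.22  0.063] (285, 280)
deskbox 0.3 [ 0.641 -0.134  0.044] (226, 213)
cover_grip 0.73 [0.65  0.128 0.066] (267, 258)
cover_grip 0.64 [ 0.645 -0.137  0.04 ] (225, 215)
mug 0.97 [0.661 0.466 0.056] (343, 353)
mug 0.61 [0.432 0.08  0.026] (327, 235)
plantpot 0.72 [ 0.678 -0.425  0.053] (178, 171)
notepad 0.37 [0.649 0.219 0.061] (286, 280)
```

View pics/top0.png

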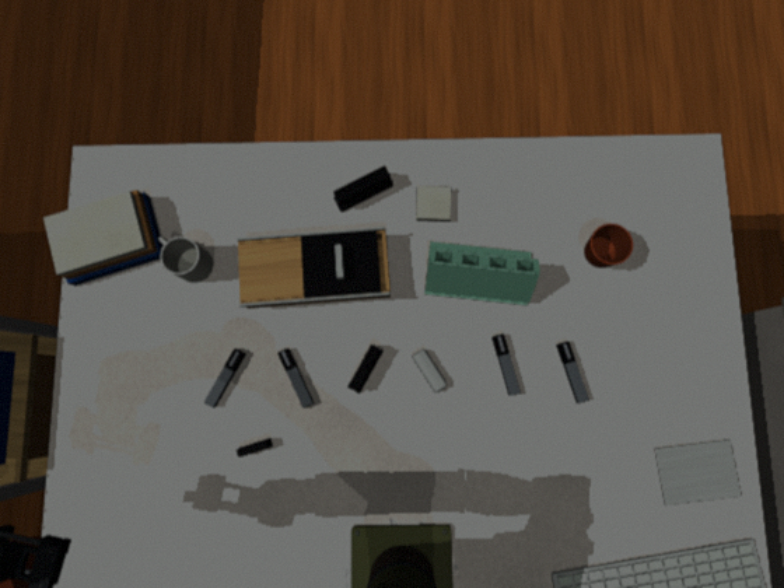

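View pics/scene0.png

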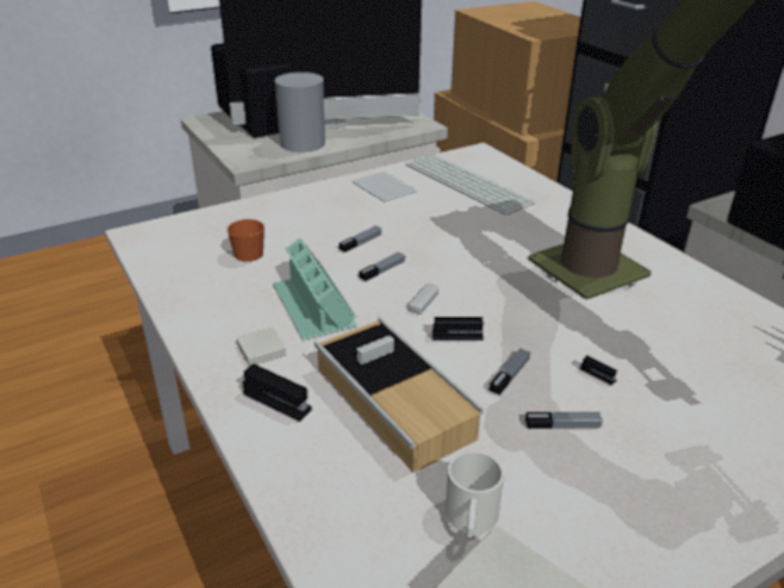

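The stapler candidates, as pixels in the 784-wide top view, are (363,188) large, (366,368) middle and (255,447) small. The middle one, at about (0.42, 0.075), fits "middle-sized". Four markers are present, at (225,377), (296,377), (507,364) and (573,371), with caps at the far end. The power bank is at (430,370).

Next I'll measure the rectangles and make a confirming crop.

```bash
cat >> h.py <<'E'
def rects(d,zmin,box,amin=30,zmax=.3):
    w=cloud(d);x0,x1,y0,y1=box
    with np.errstate(invalid='ignore'):
        m=(w[...,2]>zmin)&(w[...,2]<zmax)&(w[...,0]>x0)&(w[...,0]<x1)&(w[...,1]>y0)&(w[...,1]<y1)
    n,l,s,c=cv2.connectedComponentsWithStats(m.astype(np.uint8),connectivity=4)
    out=[]
    for i in range(1,n):
        if s[i,4]<amin: continue
        p=w[l==i];(cx,cy),(a,b),t=cv2.minAreaRect((p[:,:2]*1000).astype(np.float32))
        if a<b:a,b,t=b,a,t+90
        t=(t+90)%180-90
        out.append((np.round([cx,cy,a,b,t],1),"ztop %.1f med %.1f n%d"%(np.percentile(p[:,2],95)*1e3,np.median(p[:,2])*1e3,s[i,4])))
    return out
E
python3 - <<'E'
from h import *
d=snap("top")
for z in (.010,):
  for o in rects(d,z,(.2,.9,-.6,.55)):print(*o)
print("high");
for o in rects(d,.080,(.5,.75,-.4,.4),10):print(*o)
d2=snap("scene")
print("scene")
for o in rects(d2,.012,(.2,.9,-.6,.55)):print(*o)
print("sceneh")
for o in rects(d2,.080,(.5,.75,-.4,.4),10):print(*o)
a=cv2.resize(d["pixels"][100:340,160:420,::-1],None,fx=2.2,fy=2.2,interpolation=3)
cv2.imwrite("pics/crop.png",cv2.convertScaleAbs(a,alpha=1.6))
E
```

```text
[818.1  71.5 131.8  37.8 -64.5] ztop 59.8 med 54.5 n630
[787.3 -83.9  78.2  74.9  -1.5] ztop 25.1 med 20.9 n593
[688.9 498.8 198.   95.1  52.6] ztop 91.0 med 53.4 n1180
[ 672.  -452.4   87.8   87.8    3.3] ztop 75.3 med 52.6 n591
[637.7 176.5 316.5 148.5 -86.6] ztop 72.4 med 65.5 n5246
[ 612.6 -177.6  226.4   83.5   82.5] ztop 105.0 med 78.3 n2453
[ 427.2 -230.7  130.1   25.4   14.2] ztop 24.5 med 19.6 n377
[ 409.1 -370.7  130.2   26.7   15.9] ztop 23.9 med 19.4 n392
[422.6  70.3 101.7  28.8 -30.1] ztop 47.8 med 43.8 n320
[408.8 371.5 130.3  26.7 -29.2] ztop 24.0 med 19.1 n392
[405.9 219.6 130.4  25.6  25.6] ztop 24.2 med 19.6 n376
[416.3 -66.9  95.9  32.2  31.6] ztop 27.0 med 22.6 n345
[262.9 304.   66.4  18.4 -74.8] ztop 32.9 med 29.2 n150
high
[640.8 117.9  70.   14.5   4. ] ztop 98.6 med 95.3 n131
[ 627.6 -179.6  226.4   53.4   82.4] ztop 106.8 med 93.2 n1161
scene
[ 674.2 -449.7   93.6   90.7   34.6] ztop 73.6 med 52.7 n633
[ 412.2 -367.5  131.9   32.3   15.9] ztop 23.3 med 18.8 n172
[ 614.4 -176.   237.    82.5   83.1] ztop 103.9 med 75.3 n1466
[ 426.6 -228.9  136.7   34.    15.9] ztop 22.3 med 18.1 n206
[419.3 -61.6 101.2  32.6  31.2] ztop 25.6 med 21.4 n221
[637.4 178.  322.8 152.1 -86.5] ztop 71.7 med 62.1 n6703
[425.1  74.8 102.1  32.2 -30.7] ztop 45.4 med 37.3 n453
[789.3 -81.   84.3  76.5  87.7] ztop 23.9 med 20.5 n531
[408.4 222.5 132.7  26.4  25.6] ztop 22.4 med 18.5 n330
[264.9 306.1  70.3  21.4 -72.3] ztop 30.6 med 26.0 n208
[824.   77.2 133.9  39.7 -61.9] ztop 58.7 med 49.2 n966
[409.4 372.3 130.6  34.5 -25.9] ztop 22.2 med 18.6 n470
[663.3 463.8 109.1  82.8  80.7] ztop 90.6 med 61.0 n1976
[705.1 541.1  51.1  17.7  -0. ] ztop 76.2 med 74.0 n111
sceneh
[ 629.7 -177.9  236.3   50.5   82. ] ztop 105.8 med 91.9 n661
[642.4 121.7  71.8  18.7   5.2] ztop 97.5 med 92.8 n209
```

View pics/crop.png

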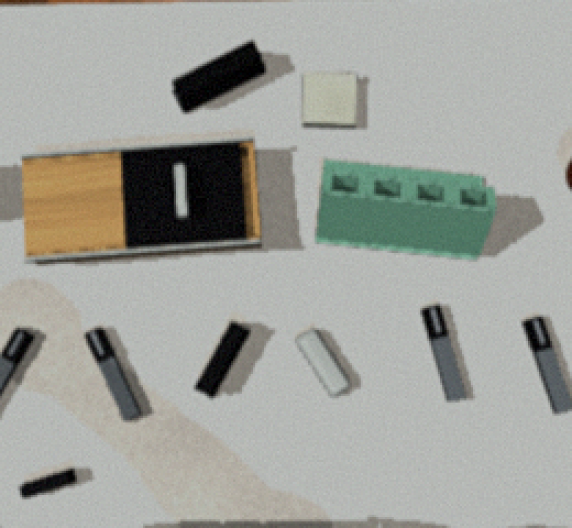

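The crop shows three look-alikes at (220,75) large, (222,358) middle (about 102 mm long) and (48,483) small. The middle one matches the 105×30×45 mm in the description.

Now a move planner that prints the numbers for each call, starting with the cover.

```bash
cat >> h.py <<'E'
def rot(yaw,pitch=0.):
    """tool y at heading yaw(deg, world); pitch: tool z raised from down, towards tool-y heading -90deg (yaw=90 -> +x)"""
    a=np.radians(yaw);y=np.array([np.cos(a),np.sin(a),0]);f=np.array([np.sin(a),-np.cos(a),0])
    p=np.radians(pitch);z=-np.array([0,0,1])*np.cos(p)+f*np.sin(p);x=np.cross(y,z)
    return R.from_matrix(np.array([x,y,z]).T)
def plan(*goals,start=None):
    """goals (pos m, R): prints calls of at most 280mm / 48deg"""
    s=r.get_state();p=np.array(s["tool_pos"]);q=R.from_quat(s["eef_rot"])
    if start: p,q=np.array(start[0]),start[1]
    for g,Q in goals:
        g=np.array(g);rv=(q.inv()*Q).as_rotvec()
        n=max(1,int(np.ceil(max(np.linalg.norm(g-p)/.28,np.linalg.norm(rv)/.84))))
        for i in range(n):
            rv=(q.inv()*Q).as_rotvec()/(n-i)
            dp=np.round(q.inv().apply(g-p)/(n-i)*1000);tw=np.round(rv,2)
            rows=int(np.ceil(max(np.linalg.norm(dp)/62.5,np.linalg.norm(tw)/.187)))
            p=p+q.apply(dp/1000);q=q*R.from_rotvec(tw)
            print("dp",dp.astype(int).tolist(),"tw",tw.tolist(),"rows",rows,"->",np.round(p,3))
E
python3 - <<'E'
from h import *
Q=rot(93.6)
plan(((.641,.119,.20),Q),((.641,.119,.095),Q),((.632,.269,.095),Q),((.632,.269,.2),Q))
E
```

```text
dp [-199, -121, 20] tw [0.0, 0.0, -0.1] rows 4 -> [0.308 0.446 0.241]
dp [-186, -141, 20] tw [0.0, 0.0, -0.1] rows 4 -> [0.474 0.283 0.221]
dp [-171, -159, 21] tw [0.0, 0.0, -0.09] rows 4 -> [0.641 0.119 0.2  ]
dp [0, 0, 105] tw [0.0, 0.0, -0.0] rows 2 -> [0.641 0.119 0.095]
dp [-1, 150, 0] tw [0.0, 0.0, -0.0] rows 3 -> [0.632 0.269 0.095]
dp [0, 0, -105] tw [0.0, 0.0, -0.0] rows 2 -> [0.632 0.269 0.2  ]
```

{"api": "step_arm", "payload": {
  "motion": [
    {"dp": [-199,-121,20],"twist": [0,0,-0.1],"hand": 1},
    {"dp": [-199,-121,20],"twist": [0,0,-0.1],"hand": 1},
    {"dp": [-199,-121,20],"twist": [0,0,-0.1],"hand": 1},
    {"dp": [-199,-121,20],"twist": [0,0,-0.1],"hand": 1},
    {"dp": [-199,-121,20],"twist": [0,0,-0.1],"hand": 1}
  ]
}}

```text
clock: 1.72
tool_pos: [0.3115, 0.4422, 0.2404]
eef_rot: [0.068, 0.998, -0.002, 0.001]
contact_force: [-0.7, 0.4, 0.4]
opening: 1.002
finger_force: 0.0
```

{"api": "step_arm", "payload": {
  "motion": [
    {"dp": [-186,-141,20],"twist": [0,0,-0.1],"hand": 1},
    {"dp": [-186,-141,20],"twist": [0,0,-0.1],"hand": 1},
    {"dp": [-186,-141,20],"twist": [0,0,-0.1],"hand": 1},
    {"dp": [-186,-141,20],"twist": [0,0,-0.1],"hand": 1},
    {"dp": [-186,-141,20],"twist": [0,0,-0.1],"hand": 1}
  ]
}}

```text
clock: 2.35
tool_pos: [0.4769, 0.2797, 0.2203]
eef_rot: [0.017, 1.0, -0.001, 0.001]
contact_force: [-1.0, -0.5, -0.1]
opening: 1.003
finger_force: 0.0
```

{"api": "step_arm", "payload": {
  "motion": [
    {"dp": [-171,-159,21],"twist": [0,0,-0.09],"hand": 1},
    {"dp": [-171,-159,21],"twist": [0,0,-0.09],"hand": 1},
    {"dp": [-171,-159,21],"twist": [0,0,-0.09],"hand": 0.2},
    {"dp": [-171,-159,21],"twist": [0,0,-0.09],"hand": 0.2},
    {"dp": [-171,-159,21],"twist": [0,0,-0.09],"hand": 0.2}
  ]
}}

```text
clock: 2.98
tool_pos: [0.6428, 0.1165, 0.1991]
eef_rot: [-0.029, 1.0, -0.001, 0.001]
contact_force: [-0.8, 0.4, -0.4]
opening: 0.682
finger_force: 0.0
```

```bash
python3 - <<'E'
from h import *
st();d=snap("wrist")
for o in rects(d,.082,(.5,.75,-.0,.3),10,.13):print(*o)
for o in rects(d,.045,(.5,.75,-.0,.4),10,.13):print(*o)
for o in r.search_frame("wrist","cover_grip")[:2]: print(o["score"],(d["T"]@np.append(o["at"],1))[:3])
save(d,"w1.png")
E
```

```text
{'clock': 2.975, 'q': [-0.0646, 0.8126, -0.3541, 1.5278, 0.3402, 0.8615, 1.0883], 'tool_pos': [0.6428, 0.1165, 0.1991], 'eef_rot': [-0.0286, 0.9996, -0.0006, 0.0007], 'contact_force': [-0.8396, 0.3936, -0.3832], 'opening': 0.6821, 'finger_force': 0.0}
[642.8 118.3  69.5  13.9   3.7] ztop 97.7 med 96.6 n1478
[640.2 177.  317.6 148.1 -86.5] ztop 70.2 med 67.9 n53341
0.59 [0.63143764 0.12063609 0.06718968]
```

View pics/w1.png

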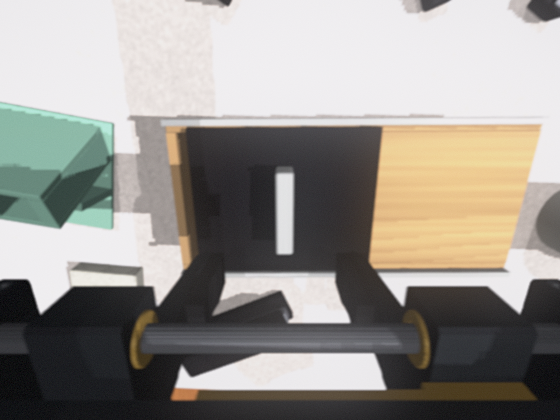

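The wrist view shows the ridge at (285,210), between the fingers, and the box is well framed. I'll grip it and slide.

{"api": "step_arm", "payload": {
  "motion": [
    {"dp": [0,2,52],"twist": [0,0,0],"hand": 0.2},
    {"dp": [0,2,104],"twist": [0,0,0],"hand": 0.2},
    {"dp": [0,2,104],"twist": [0,0,0],"hand": -1},
    {"dp": [0,2,104],"twist": [0,0,0],"hand": -1},
    {"dp": [0,2,104],"twist": [0,0,0],"hand": -1}
  ],
  "force": 25
}}

```text
clock: 3.7
tool_pos: [0.6402, 0.1224, 0.0964]
eef_rot: [-0.032, 0.999, 0.001, 0.0]
contact_force: [0.2, 0.1, -0.3]
opening: 0.281
finger_force: 0.0
```

{"api": "step_arm", "payload": {
  "motion": [
    {"dp": [0,0,0],"twist": [0,0,0],"hand": -1},
    {"dp": [0,30,0],"twist": [0,0,0],"hand": -1},
    {"dp": [-1,60,0],"twist": [0,0,0],"hand": -1},
    {"dp": [-1,90,0],"twist": [0,0,0],"hand": -1},
    {"dp": [-1,125,0],"twist": [0,0,0],"hand": -1}
  ]
}}

```text
clock: 4.32
tool_pos: [0.6328, 0.2445, 0.0962]
eef_rot: [-0.03, 1.0, -0.002, -0.001]
contact_force: [-1.1, -3.7, 3.2]
opening: 0.153
finger_force: 25.0
```

{"api": "step_arm", "payload": {
  "motion": [
    {"dp": [0,10,0],"twist": [0,0,0],"hand": -1},
    {"dp": [0,20,0],"twist": [0,0,0],"hand": -1},
    {"dp": [0,24,0],"twist": [0,0,0],"hand": -1},
    {"dp": [0,28,0],"twist": [0,0,0],"hand": -1},
    {"dp": [0,28,0],"twist": [0,0,0],"hand": -1}
  ]
}}

```text
clock: 4.95
tool_pos: [0.6327, 0.2508, 0.0958]
eef_rot: [-0.026, 1.0, -0.018, -0.004]
contact_force: [-7.4, -32.5, 20.8]
opening: 0.16
finger_force: 24.8
```

The cover hit its stop at y≈0.25. I'll ease off and release.

{"api": "step_arm", "payload": {
  "motion": [
    {"dp": [0,-21,0],"twist": [0,0,0],"hand": -1},
    {"dp": [0,-21,0],"twist": [0,0,0],"hand": 0.0},
    {"dp": [0,-21,0],"twist": [0,0,0],"hand": 0.0},
    {"dp": [0,-21,-60],"twist": [0,0,0],"hand": 0.2},
    {"dp": [0,-21,-104],"twist": [0,0,0],"hand": 0.2}
  ]
}}

```text
clock: 5.58
tool_pos: [0.6334, 0.2556, 0.2016]
eef_rot: [-0.032, 0.999, 0.002, 0.001]
contact_force: [0.8, 0.0, -0.2]
opening: 0.583
finger_force: 0.0
```

```bash
python3 - <<'E'
from h import *
st();d=snap("wrist")
for o in rects(d,.082,(.5,.75,-.0,.4),100,.13):print(*o)
d=snap("top")
for o in rects(d,.010,(.3,.5,-.6,.55)):print(*o)
# compartment in top view: low pixels inside box
w=cloud(d);m=(w[...,2]<.03)&(abs(w[...,0]-.64)<.075)&(abs(w[...,1]-.10)<.09)
p=w[m];print(p[:,:2].min(0),p[:,:2].max(0),np.median(p[:,2]))
# stapler pick & place
b=np.radians(3.6);bx=np.array([np.cos(b),np.sin(b)]);by=np.array([-np.sin(b),np.cos(b)]);c=np.array([.640,.177])
for yy in(-108,-42): print(yy,c+by*yy/1000)
# start after up-move
Q=rot(59.5)
plan(((.424,.073,.18),Q),((.424,.073,.040),Q),((.424,.073,.18),Q),(np.append(c-by*.108,.18),rot(93.6)),(np.append(c-by*.108,.050),rot(93.6)))
E
```

```text
{'clock': 5.575, 'q': [-0.2831, 0.8462, -0.335, 1.4249, 0.3115, 0.9201, 0.9338], 'tool_pos': [0.6334, 0.2556, 0.2016], 'eef_rot': [-0.0324, 0.9995, 0.0017, 0.0006], 'contact_force': [0.7816, 0.029, -0.1506], 'opening': 0.5833, 'finger_force': 0.0}
[635.  246.   70.   13.3   3.5] ztop 97.7 med 96.7 n1402
[ 426.9 -230.3  129.9   25.5   13.8] ztop 24.1 med 19.6 n377
[ 409.2 -371.3  130.5   26.4   16.2] ztop 24.1 med 19.1 n396
[424.4  69.   98.3  27.8 -28.9] ztop 47.3 med 43.6 n279
[416.5 -66.6  94.9  32.1  31.7] ztop 27.4 med 22.7 n344
[389.5 382.9  86.8  26.5 -28.2] ztop 23.3 med 19.3 n237
[0.56512534 0.01003045] [0.71420908 0.1754517 ] 0.007017770034743576
-108 [0.64678138 0.06921311]
-42 [0.6426372  0.13508288]
dp [112, -85, 11] tw [0.0, 0.0, 0.3] rows 3 -> [0.53  0.165 0.193]
dp [81, -114, 11] tw [0.01, 0.01, 0.3] rows 3 -> [0.425 0.073 0.18 ]
dp [0, -1, 140] tw [0.0, -0.0, -0.0] rows 3 -> [0.424 0.073 0.04 ]
dp [0, 0, -140] tw [0.0, -0.0, -0.0] rows 3 -> [0.424 0.072 0.18 ]
dp [-193, 111, 0] tw [0.0, -0.0, -0.6] rows 4 -> [0.647 0.069 0.18 ]
dp [0, 0, 130] tw [0.0, -0.0, 0.0] rows 3 -> [0.646 0.07  0.05 ]
```

{"api": "step_arm", "payload": {
  "motion": [
    {"dp": [112,-85,11],"twist": [0,0,0.3],"hand": 0.6},
    {"dp": [112,-85,11],"twist": [0,0,0.3],"hand": 0.6},
    {"dp": [112,-85,11],"twist": [0,0,0.3],"hand": 0.6},
    {"dp": [112,-85,11],"twist": [0,0,0.3],"hand": 0.6}
  ]
}}

```text
clock: 6.18
tool_pos: [0.526, 0.1614, 0.1884]
eef_rot: [0.118, 0.993, 0.0, -0.001]
contact_force: [0.8, 0.1, -0.4]
opening: 0.796
finger_force: 0.0
```

{"api": "step_arm", "payload": {
  "motion": [
    {"dp": [81,-114,11],"twist": [0,0,0.29],"hand": 0.6},
    {"dp": [81,-114,11],"twist": [0,0,0.29],"hand": 0.6},
    {"dp": [81,-114,11],"twist": [0,0,0.29],"hand": 0.6},
    {"dp": [81,-114,11],"twist": [0,0,0.29],"hand": 0.6}
  ]
}}

```text
clock: 6.68
tool_pos: [0.4223, 0.0702, 0.1775]
eef_rot: [0.26, 0.966, 0.001, 0.0]
contact_force: [0.6, 0.3, -0.0]
opening: 0.803
finger_force: 0.0
```

```bash
python3 - <<'E'
from h import *
st();d=snap("wrist")
for o in rects(d,.012,(.3,.55,-.2,.4),100,.1):print(*o)
for o in rects(d,.03,(.3,.55,-.2,.4),100,.1):print(*o)
E
```

```text
{'clock': 6.675, 'q': [-0.1822, 0.6051, -0.1393, 2.2236, 0.247, 0.3255, 0.5127], 'tool_pos': [0.4223, 0.0702, 0.1775], 'eef_rot': [0.2603, 0.9655, 0.0007, 0.0003], 'contact_force': [0.6303, 0.2837, -0.0457], 'opening': 0.8028, 'finger_force': 0.0}
[407.6 219.4 130.5  25.6  25.8] ztop 22.3 med 19.7 n4518
[451.8 335.3  23.1   3.6 -25.4] ztop 17.5 med 14.1 n118
[424.6  71.2 101.5  27.5 -30.3] ztop 45.7 med 44.6 n2932
[408.4 -71.7  72.3  31.6  31.7] ztop 24.9 med 23.5 n1979
[424.2  71.1  99.2  24.  -30. ] ztop 45.8 med 44.6 n2823
```

{"api": "step_arm", "payload": {
  "motion": [
    {"dp": [-1,2,60],"twist": [0,0,0],"hand": 0.6},
    {"dp": [-1,2,115],"twist": [0,0,0],"hand": 0.6},
    {"dp": [-1,2,134],"twist": [0,0,0],"hand": 0.6},
    {"dp": [-1,2,134],"twist": [0,0,0],"hand": -1},
    {"dp": [-1,2,134],"twist": [0,0,0],"hand": -1}
  ],
  "force": 35
}}

```text
clock: 7.35
tool_pos: [0.4198, 0.0657, 0.055]
eef_rot: [0.258, 0.966, -0.014, -0.009]
contact_force: [-0.0, -0.1, -0.2]
opening: 0.594
finger_force: 0.0
```

{"api": "step_arm", "payload": {
  "motion": [
    {"dp": [0,0,0],"twist": [0,0,0],"hand": -1},
    {"dp": [0,0,0],"twist": [0,0,0],"hand": -1},
    {"dp": [0,0,-60],"twist": [0,0,0],"hand": -1},
    {"dp": [0,0,-120],"twist": [0,0,0],"hand": -1},
    {"dp": [0,0,-135],"twist": [0,0,0],"hand": -1}
  ]
}}

```text
clock: 7.98
tool_pos: [0.4207, 0.0676, 0.1938]
eef_rot: [0.259, 0.966, -0.014, -0.01]
contact_force: [1.5, -0.1, -0.9]
opening: 0.029
finger_force: 0.0
```

```bash
python3 - <<'E'
from h import *
st();d=snap("wrist");save(d,"w2.png")
Q=rot(93.6)
plan(((.647,.069,.18),Q),((.647,.069,.055),Q))
E
```

```text
{'clock': 7.975, 'q': [0.1338, 0.6389, -0.6466, 2.1715, 0.716, 0.5945, -0.0019], 'tool_pos': [0.4207, 0.0676, 0.1938], 'eef_rot': [0.2589, 0.9657, -0.0143, -0.0105], 'contact_force': [1.4921, -0.1283, -0.879], 'opening': 0.0294, 'finger_force': 0.0}
dp [-195, 113, 12] tw [-0.03, -0.02, -0.59] rows 4 -> [0.647 0.069 0.18 ]
dp [1, 0, 125] tw [0.0, 0.0, 0.0] rows 3 -> [0.647 0.069 0.055]
```

View pics/w2.png

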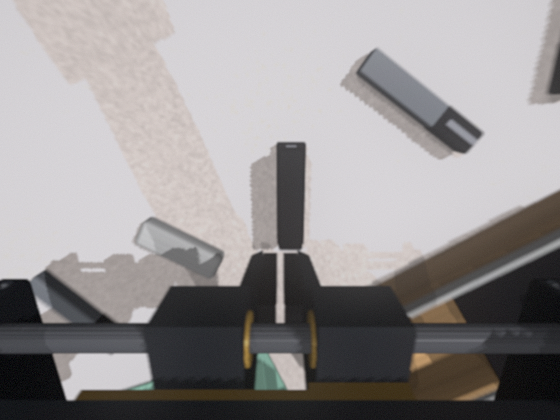

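The view shows the stapler still on the desk at (290,195), empty fingers, the power bank at (178,247) and a marker at (418,100). The fingers close slowly, roughly 0.15 per row, so I lifted too early. I'll go again with more closing time.

```bash
python3 - <<'E'
from h import *
d=snap("wrist")
for o in rects(d,.03,(.3,.55,-.2,.4),100,.1):print(*o)
Q=rot(60)
plan(((.4245,.072,.12),Q),((.4245,.072,.044),Q))
E
```

```text
[424.6  71.2  99.7  23.5 -30.3] ztop 45.9 med 44.6 n2478
dp [0, 7, 75] tw [-0.03, -0.01, -0.0] rows 2 -> [0.424 0.073 0.12 ]
dp [0, 0, 76] tw [0.0, 0.0, -0.0] rows 2 -> [0.425 0.072 0.044]
```

{"api": "step_arm", "payload": {
  "motion": [
    {"dp": [0,6,40],"twist": [-0.03,-0.01,0],"hand": 0.1},
    {"dp": [0,6,75],"twist": [-0.03,-0.01,0],"hand": 0.1},
    {"dp": [0,6,75],"twist": [-0.03,-0.01,0],"hand": 0.1},
    {"dp": [0,6,75],"twist": [-0.03,-0.01,0],"hand": 0.1}
  ]
}}

```text
clock: 8.57
tool_pos: [0.4218, 0.0704, 0.1164]
eef_rot: [0.259, 0.966, -0.002, -0.001]
contact_force: [-0.1, 1.0, 0.1]
opening: 0.434
finger_force: 0.0
```

{"api": "step_arm", "payload": {
  "motion": [
    {"dp": [0,0,40],"twist": [0,0,0],"hand": 0.1},
    {"dp": [0,0,76],"twist": [0,0,0],"hand": 0.1},
    {"dp": [0,0,76],"twist": [0,0,0],"hand": 0.1},
    {"dp": [0,0,76],"twist": [0,0,0],"hand": 0.1}
  ]
}}

```text
clock: 9.07
tool_pos: [0.422, 0.07, 0.0401]
eef_rot: [0.259, 0.966, -0.002, -0.001]
contact_force: [0.8, -0.7, -0.3]
opening: 0.553
finger_force: 0.0
```

{"api": "step_arm", "payload": {
  "motion": [
    {"dp": [-1,2,-3],"twist": [0,0,0],"hand": -1},
    {"dp": [-1,2,-3],"twist": [0,0,0],"hand": -1},
    {"dp": [-1,2,-3],"twist": [0,0,0],"hand": -1},
    {"dp": [-1,2,-3],"twist": [0,0,0],"hand": -1},
    {"dp": [-1,2,-3],"twist": [0,0,0],"hand": -1}
  ],
  "force": 35
}}

```text
clock: 9.7
tool_pos: [0.4239, 0.0711, 0.0438]
eef_rot: [0.259, 0.966, -0.002, -0.0]
contact_force: [0.9, 0.9, 8.7]
opening: 0.269
finger_force: 35.0
```

{"api": "step_arm", "payload": {
  "motion": [
    {"dp": [0,0,0],"twist": [0,0,0],"hand": -1},
    {"dp": [0,0,-45],"twist": [0,0,0],"hand": -1},
    {"dp": [0,0,-90],"twist": [0,0,0],"hand": -1},
    {"dp": [0,0,-136],"twist": [0,0,0],"hand": -1},
    {"dp": [0,0,-136],"twist": [0,0,0],"hand": -1}
  ]
}}

```text
clock: 10.32
tool_pos: [0.4241, 0.0717, 0.1815]
eef_rot: [0.259, 0.966, -0.001, -0.0]
contact_force: [0.2, -0.0, -2.5]
opening: 0.267
finger_force: 35.0
```

```bash
python3 - <<'E'
from h import *
st()
Q=rot(93.6)
plan(((.647,.069,.18),Q),((.647,.069,.055),Q))
E
```

```text
{'clock': 10.325, 'q': [0.1312, 0.6599, -0.6438, 2.1962, 0.8052, 0.5382, -0.0877], 'tool_pos': [0.4241, 0.0717, 0.1815], 'eef_rot': [0.2593, 0.9658, -0.0013, -0.0003], 'contact_force': [0.2006, -0.0398, -2.5314], 'opening': 0.2672, 'finger_force': 34.9908}
dp [-194, 109, 1] tw [-0.0, -0.0, -0.59] rows 4 -> [0.647 0.069 0.18 ]
dp [-1, 0, 125] tw [-0.0, -0.0, 0.0] rows 3 -> [0.647 0.069 0.055]
```

The stapler is held (opening 0.267, 24 mm). Carrying it to the compartment.

{"api": "step_arm", "payload": {
  "motion": [
    {"dp": [-45,25,0],"twist": [0,0,-0.13],"hand": -1},
    {"dp": [-95,53,0],"twist": [0,0,-0.3],"hand": -1},
    {"dp": [-145,82,1],"twist": [0,0,-0.45],"hand": -1},
    {"dp": [-194,109,1],"twist": [0,0,-0.59],"hand": -1},
    {"dp": [-194,109,1],"twist": [0,0,-0.59],"hand": -1}
  ]
}}

```text
clock: 10.95
tool_pos: [0.6492, 0.0675, 0.1758]
eef_rot: [-0.031, 1.0, -0.001, -0.001]
contact_force: [-1.3, -0.7, -2.7]
opening: 0.27
finger_force: 35.0
```

```bash
python3 - <<'E'
from h import *
st()
d=snap("wrist");save(d,"w3.png")
Q=rot(93.6)
plan(((.647,.069,.055),Q))
d=snap("top")
for o in rects(d,.010,(.25,.5,-.6,.55)):print(*o)
E
```

```text
{'clock': 10.95, 'q': [0.2436, 0.9543, -0.8539, 1.5286, 0.797, 1.038, 0.808], 'tool_pos': [0.6492, 0.0675, 0.1758], 'eef_rot': [-0.0308, 0.9995, -0.0012, -0.0015], 'contact_force': [-1.2746, -0.683, -2.6607], 'opening': 0.2697, 'finger_force': 34.9901}
dp [-1, 1, 121] tw [-0.0, -0.01, 0.0] rows 2 -> [0.647 0.069 0.055]
[408.7 371.4 131.   26.1 -28.7] ztop 23.5 med 19.2 n393
[405.6 220.2 130.1  25.9  25.4] ztop 23.4 med 19.3 n378
[416.4 -66.9  96.   32.2  31.7] ztop 26.9 med 22.8 n344
[ 390.1 -375.5   90.5   25.5   15.5] ztop 23.5 med 19.2 n245
[262.1 304.3  68.1  18.4 -73.4] ztop 33.3 med 28.9 n141
```

View pics/w3.png

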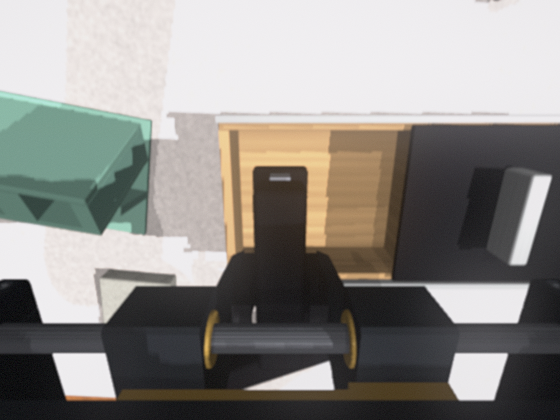

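The wrist view shows the stapler at (280,230), over the open compartment (225–410 px) and parallel to the box's short side. I'll lower it and release.

{"api": "step_arm", "payload": {
  "motion": [
    {"dp": [-1,3,40],"twist": [0,0,0],"hand": -1},
    {"dp": [-1,3,80],"twist": [0,0,0],"hand": -1},
    {"dp": [-1,3,110],"twist": [0,0,0],"hand": -1},
    {"dp": [-1,3,121],"twist": [0,0,0],"hand": -1},
    {"dp": [-1,3,121],"twist": [0,0,0],"hand": -1}
  ]
}}

```text
clock: 11.68
tool_pos: [0.6457, 0.0715, 0.0562]
eef_rot: [-0.034, 0.999, -0.002, -0.003]
contact_force: [-0.3, 0.9, -1.2]
opening: 0.269
finger_force: 35.0
```

```bash
python3 - <<'E'
from h import *
st()
E
```

```text
{'clock': 11.675, 'q': [0.1971, 1.1003, -0.7565, 1.5841, 0.94, 0.864, 0.6994], 'tool_pos': [0.6457, 0.0715, 0.0562], 'eef_rot': [-0.0335, 0.9994, -0.002, -0.0027], 'contact_force': [-0.3389, 0.9314, -1.2386], 'opening': 0.2692, 'finger_force': 34.9907}
```

{"api": "step_arm", "payload": {
  "motion": [
    {"dp": [0,0,2],"twist": [0,0,0],"hand": -1},
    {"dp": [0,0,2],"twist": [0,0,0],"hand": -0.1},
    {"dp": [0,0,2],"twist": [0,0,0],"hand": -0.1},
    {"dp": [0,0,0],"twist": [0,0,0],"hand": -0.1},
    {"dp": [0,0,-50],"twist": [0,0,0],"hand": -0.1}
  ]
}}

```text
clock: 12.3
tool_pos: [0.6446, 0.0702, 0.1034]
eef_rot: [-0.033, 0.999, -0.003, -0.005]
contact_force: [0.8, 0.4, 0.4]
opening: 0.449
finger_force: 0.0
```

{"api": "step_arm", "payload": {
  "motion": [
    {"dp": [0,0,-60],"twist": [0,0,0],"hand": -0.1},
    {"dp": [0,0,-75],"twist": [0,0,0],"hand": -0.1}
  ]
}}

```text
clock: 12.55
tool_pos: [0.649, 0.0733, 0.1857]
eef_rot: [-0.033, 0.999, -0.001, 0.001]
contact_force: [0.5, -0.1, 0.6]
opening: 0.452
finger_force: 0.0
```

```bash
python3 - <<'E'
from h import *
st()
d=snap("wrist")
for o in rects(d,.03,(.59,.70,.03,.115),100,.061):print(*o)
Q=rot(121.6)
plan(((.417,-.066,.15),Q),((.417,-.066,.026),Q))
E
```

```text
{'clock': 12.55, 'q': [0.2385, 0.9412, -0.8606, 1.5261, 0.7895, 1.046, 0.8089], 'tool_pos': [0.649, 0.0733, 0.1857], 'eef_rot': [-0.0331, 0.9995, -0.0006, 0.0014], 'contact_force': [0.5424, -0.1307, 0.5959], 'opening': 0.4522, 'finger_force': 0.0}
[647.7  71.8 101.4  27.3   3.3] ztop 53.8 med 52.5 n2934
dp [241, -123, 35] tw [-0.0, 0.0, -0.49] rows 5 -> [ 0.417 -0.066  0.15 ]
dp [0, 0, 124] tw [-0.0, 0.0, 0.0] rows 2 -> [ 0.417 -0.066  0.026]
```

{"api": "step_arm", "payload": {
  "motion": [
    {"dp": [60,-31,0],"twist": [0,0,-0.12],"hand": 0.25},
    {"dp": [241,-123,35],"twist": [0,0,-0.49],"hand": 0.25},
    {"dp": [241,-123,35],"twist": [0,0,-0.49],"hand": 0.25},
    {"dp": [241,-123,35],"twist": [0,0,-0.49],"hand": 0.25},
    {"dp": [241,-123,35],"twist": [0,0,-0.49],"hand": 0.25}
  ]
}}

```text
clock: 13.22
tool_pos: [0.4094, -0.0697, 0.146]
eef_rot: [-0.274, 0.962, -0.001, -0.006]
contact_force: [0.8, 0.1, 0.0]
opening: 0.63
finger_force: 0.0
```

{"api": "step_arm", "payload": {
  "motion": [
    {"dp": [0,0,0],"twist": [0,0,0],"hand": 0.25}
  ]
}}

```text
clock: 13.35
tool_pos: [0.4124, -0.0684, 0.1465]
eef_rot: [-0.274, 0.962, -0.001, -0.005]
contact_force: [1.2, -0.5, 0.3]
opening: 0.625
finger_force: 0.0
```

```bash
python3 - <<'E'
from h import *
st()
d=snap("wrist")
for o in rects(d,.012,(.3,.5,-.3,.11),100,.06):print(*o)
Q=rot(121.6)
plan(((.417,-.066,.09),Q),((.417,-.066,.026),Q))
E
```

```text
{'clock': 13.35, 'q': [0.5896, 0.8087, -0.8989, 2.2468, 1.136, 0.6784, 0.9618], 'tool_pos': [0.4124, -0.0684, 0.1465], 'eef_rot': [-0.274, 0.9617, -0.0012, -0.0045], 'contact_force': [1.2347, -0.4812, 0.2733], 'opening': 0.6252, 'finger_force': 0.0}
[ 429.  -229.9  130.6   26.6   13.3] ztop 22.4 med 19.9 n5694
[417.9 -67.2  94.6  32.   31.6] ztop 24.6 med 23.3 n3645
dp [-3, 0, 57] tw [-0.0, -0.01, 0.0] rows 1 -> [ 0.417 -0.066  0.09 ]
dp [0, 0, 64] tw [-0.0, 0.0, 0.0] rows 2 -> [ 0.417 -0.065  0.026]
```

{"api": "step_arm", "payload": {
  "motion": [
    {"dp": [-4,1,50],"twist": [0,-0.01,0],"hand": 0.25},
    {"dp": [-4,1,90],"twist": [0,-0.01,0],"hand": 0.25},
    {"dp": [-4,1,120],"twist": [0,-0.01,0],"hand": 0.25},
    {"dp": [-4,1,120],"twist": [0,-0.01,0],"hand": 0.25},
    {"dp": [-4,1,120],"twist": [0,-0.01,0],"hand": -1}
  ],
  "force": 35
}}

```text
clock: 14.02
tool_pos: [0.4182, -0.0636, 0.0281]
eef_rot: [-0.275, 0.962, 0.0, 0.003]
contact_force: [0.1, -0.5, -0.4]
opening: 0.534
finger_force: 0.0
```

{"api": "step_arm", "payload": {
  "motion": [
    {"dp": [0,0,0],"twist": [0,0,0],"hand": -1},
    {"dp": [0,0,0],"twist": [0,0,0],"hand": -1},
    {"dp": [0,0,0],"twist": [0,0,0],"hand": -1},
    {"dp": [0,0,0],"twist": [0,0,0],"hand": -1}
  ]
}}

```text
clock: 14.52
tool_pos: [0.418, -0.0646, 0.0285]
eef_rot: [-0.275, 0.962, -0.001, 0.004]
contact_force: [0.1, -1.7, 6.9]
opening: 0.362
finger_force: 35.0
```

{"api": "step_arm", "payload": {
  "motion": [
    {"dp": [0,0,-30],"twist": [0,0,0],"hand": -1},
    {"dp": [0,0,-80],"twist": [0,0,0],"hand": -1},
    {"dp": [0,0,-150],"twist": [0,0,0],"hand": -1},
    {"dp": [0,0,-150],"twist": [0,0,0],"hand": -1}
  ]
}}

```text
clock: 15.02
tool_pos: [0.4174, -0.0644, 0.1808]
eef_rot: [-0.274, 0.962, -0.001, 0.005]
contact_force: [0.3, -0.8, -2.4]
opening: 0.363
finger_force: 35.0
```

```bash
python3 - <<'E'
from h import *
st()
Q=rot(93.6)
plan(((.643,.137,.18),Q),((.643,.137,.09),Q),((.643,.137,.040),Q))
E
```

```text
{'clock': 15.025, 'q': [0.5727, 0.7104, -0.8544, 2.2225, 0.9757, 0.6372, 1.1179], 'tool_pos': [0.4174, -0.0644, 0.1808], 'eef_rot': [-0.2744, 0.9616, -0.0012, 0.0049], 'contact_force': [0.3243, -0.7618, -2.4159], 'opening': 0.3627, 'finger_force': 34.9958}
dp [-149, 26, 2] tw [-0.0, 0.0, 0.25] rows 3 -> [0.53  0.036 0.18 ]
dp [-138, 62, 1] tw [-0.0, 0.01, 0.24] rows 3 -> [0.643 0.137 0.18 ]
dp [0, 0, 90] tw [-0.0, 0.0, 0.0] rows 2 -> [0.643 0.137 0.09 ]
dp [0, 0, 50] tw [-0.0, 0.0, 0.0] rows 1 -> [0.643 0.137 0.04 ]
```

{"api": "step_arm", "payload": {
  "motion": [
    {"dp": [-50,9,0],"twist": [0,0,0.08],"hand": -1},
    {"dp": [-100,18,0],"twist": [0,0,0.17],"hand": -1},
    {"dp": [-149,26,0],"twist": [0,0,0.25],"hand": -1},
    {"dp": [-149,26,0],"twist": [0,0,0.25],"hand": -1}
  ]
}}

```text
clock: 15.52
tool_pos: [0.5316, 0.0401, 0.1789]
eef_rot: [-0.154, 0.988, 0.002, 0.005]
contact_force: [-0.9, -0.3, -0.6]
opening: 0.358
finger_force: 35.0
```

{"api": "step_arm", "payload": {
  "motion": [
    {"dp": [-46,20,0],"twist": [0,0,0.08],"hand": -1},
    {"dp": [-92,40,0],"twist": [0,0,0.16],"hand": -1},
    {"dp": [-138,61,1],"twist": [0,0,0.24],"hand": -1},
    {"dp": [-138,61,1],"twist": [0,0,0.24],"hand": -1},
    {"dp": [-138,61,1],"twist": [0,0,0.24],"hand": -1}
  ]
}}

```text
clock: 16.15
tool_pos: [0.641, 0.1343, 0.1771]
eef_rot: [-0.033, 0.999, -0.0, 0.001]
contact_force: [-0.4, -0.7, -1.7]
opening: 0.358
finger_force: 35.0
```

```bash
python3 - <<'E'
from h import *
st()
Q=rot(93.6)
plan(((.643,.136,.039),Q))
d=snap("wrist");save(d,"w4.png")
E
```

```text
{'clock': 16.15, 'q': [0.0967, 0.9208, -0.7484, 1.5283, 0.7133, 0.979, 0.7738], 'tool_pos': [0.641, 0.1343, 0.1771], 'eef_rot': [-0.0335, 0.9994, -0.0004, 0.0011], 'contact_force': [-0.3609, -0.7079, -1.7491], 'opening': 0.3579, 'finger_force': 34.9956}
dp [-2, 2, 138] tw [-0.0, 0.0, 0.0] rows 3 -> [0.643 0.136 0.039]
```

View pics/w4.png

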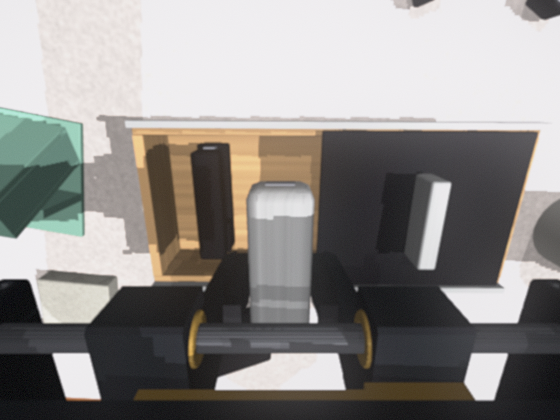

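The wrist view shows the stapler seated at (212,200), the power bank over the gap at (280,240), and the cover edge at column 318. I'll measure the gap exactly.

```bash
python3 - <<'E'
from h import *
d=snap("wrist");w=cloud(d)
for x0 in(.66,.68,.69):
    with np.errstate(invalid='ignore'):
        m=(abs(w[...,0]-x0)<.004)
        c=m&(abs(w[...,2]-.068)<.004)&(w[...,1]>.11)&(w[...,1]<.22); s=m&(w[...,2]>.03)&(w[...,2]<.058)&(w[...,1]>.03)&(w[...,1]<.12)
        f=m&(w[...,2]<.02)&(w[...,1]>.03)&(w[...,1]<.19)
    for n,k in(("cover",c),("stap",s),("floor",f)): print(x0,n,np.percentile(w[k][:,1],[1,99]).round(4) if k.any() else 0, np.median(w[k][:,2]) if k.any() else 0)
E
```

```text
0.66 cover [0.167  0.2194] 0.0686632222747213
0.66 stap [0.0608 0.0842] 0.052669042734221294
0.66 floor [0.0308 0.1739] 0.008054837105464563
0.68 cover [0.1852 0.2195] 0.06870550985866374
0.68 stap [0.0621 0.0873] 0.05253590080450138
0.68 floor [0.0302 0.1751] 0.007961002412572693
0.69 cover [0.1915 0.2197] 0.06869474112487148
0.69 stap [0.0424 0.088 ] 0.05256094416155435
0.69 floor [0.0306 0.1757] 0.007938685723531874
```

{"api": "step_arm", "payload": {
  "motion": [
    {"dp": [-2,-7,40],"twist": [0,0,0],"hand": -1},
    {"dp": [-2,-7,80],"twist": [0,0,0],"hand": -1},
    {"dp": [-2,-7,110],"twist": [0,0,0],"hand": -1},
    {"dp": [-2,-7,137],"twist": [0,0,0],"hand": -1},
    {"dp": [-2,-7,137],"twist": [0,0,0],"hand": -1}
  ]
}}

```text
clock: 16.88
tool_pos: [0.644, 0.1274, 0.0394]
eef_rot: [-0.033, 0.999, -0.0, 0.001]
contact_force: [-0.2, -1.2, -1.4]
opening: 0.359
finger_force: 35.0
```

{"api": "step_arm", "payload": {
  "motion": [
    {"dp": [0,0,1],"twist": [0,0,0],"hand": -0.16},
    {"dp": [0,0,1],"twist": [0,0,0],"hand": -0.16},
    {"dp": [0,0,0],"twist": [0,0,0],"hand": -0.16},
    {"dp": [0,0,-60],"twist": [0,0,0],"hand": -0.16},
    {"dp": [0,0,-120],"twist": [0,0,0],"hand": -0.16}
  ]
}}

```text
clock: 17.5
tool_pos: [0.6445, 0.129, 0.1622]
eef_rot: [-0.033, 0.999, 0.001, 0.002]
contact_force: [0.7, 0.6, -0.4]
opening: 0.416
finger_force: 0.0
```

```bash
python3 - <<'E'
from h import *
st()
d=snap("wrist")
for o in rects(d,.018,(.57,.71,.035,.160),100,.061):print(*o)
for o in rects(d,.082,(.5,.75,-.0,.4),100,.13):print(*o)
Q=rot(93.6)
plan(((.635,.247,.17),Q),((.635,.247,.096),Q))
E
```

```text
{'clock': 17.5, 'q': [0.1017, 0.9408, -0.7389, 1.5321, 0.7291, 0.9559, 0.7731], 'tool_pos': [0.6445, 0.129, 0.1622], 'eef_rot': [-0.0333, 0.9994, 0.0007, 0.0018], 'contact_force': [0.6878, 0.6304, -0.3551], 'opening': 0.4159, 'finger_force': 0.0}
[653.6  71.1 114.8  39.8  -3. ] ztop 53.8 med 52.4 n4152
[642.9 127.1  93.8  32.1   3.7] ztop 32.7 med 31.4 n3538
[705.4 129.8  60.6   2.5 -86.3] ztop 59.5 med 41.6 n1531
[635.3 245.9  70.3  15.3   3.1] ztop 97.4 med 96.0 n2925
dp [6, 116, 2] tw [0.01, 0.02, 0.0] rows 2 -> [0.635 0.247 0.17 ]
dp [0, 0, 74] tw [-0.0, -0.0, 0.0] rows 2 -> [0.635 0.247 0.096]
```

Both items are down in the compartment. Closing the cover.

{"api": "step_arm", "payload": {
  "motion": [
    {"dp": [4,60,0],"twist": [0,0,0],"hand": -0.1},
    {"dp": [7,116,0],"twist": [0,0,0],"hand": -0.1},
    {"dp": [7,116,0],"twist": [0,0,0],"hand": -0.1},
    {"dp": [7,116,40],"twist": [0,0,0],"hand": -0.1},
    {"dp": [7,116,67],"twist": [0,0,0],"hand": -0.1}
  ]
}}

```text
clock: 18.18
tool_pos: [0.6307, 0.2426, 0.0927]
eef_rot: [-0.033, 0.999, -0.0, 0.002]
contact_force: [-0.3, -1.1, 0.2]
opening: 0.449
finger_force: 0.0
```

{"api": "step_arm", "payload": {
  "motion": [
    {"dp": [0,0,0],"twist": [0,0,0],"hand": -1},
    {"dp": [0,0,0],"twist": [0,0,0],"hand": -1},
    {"dp": [0,0,0],"twist": [0,0,0],"hand": -1},
    {"dp": [0,0,0],"twist": [0,0,0],"hand": -1}
  ],
  "force": 25
}}

```text
clock: 18.68
tool_pos: [0.6308, 0.2443, 0.0941]
eef_rot: [-0.033, 0.999, 0.001, 0.003]
contact_force: [-0.5, 1.3, -0.6]
opening: 0.156
finger_force: 25.0
```

{"api": "step_arm", "payload": {
  "motion": [
    {"dp": [0,-30,0],"twist": [0,0,0],"hand": -1},
    {"dp": [0,-60,0],"twist": [0,0,0],"hand": -1},
    {"dp": [0,-90,0],"twist": [0,0,0],"hand": -1},
    {"dp": [0,-115,0],"twist": [0,0,0],"hand": -1},
    {"dp": [0,-125,0],"twist": [0,0,0],"hand": -1}
  ]
}}

```text
clock: 19.3
tool_pos: [0.6386, 0.1183, 0.0941]
eef_rot: [-0.032, 0.999, 0.001, 0.002]
contact_force: [-1.6, 1.5, 0.6]
opening: 0.155
finger_force: 25.0
```

{"api": "step_arm", "payload": {
  "motion": [
    {"dp": [0,-8,0],"twist": [0,0,0],"hand": -1},
    {"dp": [0,-14,0],"twist": [0,0,0],"hand": -1},
    {"dp": [0,-20,0],"twist": [0,0,0],"hand": -1},
    {"dp": [0,-24,0],"twist": [0,0,0],"hand": -1},
    {"dp": [0,-24,0],"twist": [0,0,0],"hand": -1}
  ]
}}

```text
clock: 19.92
tool_pos: [0.6397, 0.0999, 0.0941]
eef_rot: [-0.034, 0.999, 0.004, 0.002]
contact_force: [-3.0, 6.8, 1.8]
opening: 0.155
finger_force: 25.0
```

{"api": "step_arm", "payload": {
  "motion": [
    {"dp": [0,-3,0],"twist": [0,0,0],"hand": -1},
    {"dp": [0,-6,0],"twist": [0,0,0],"hand": -1},
    {"dp": [0,-8,0],"twist": [0,0,0],"hand": -1},
    {"dp": [0,-8,0],"twist": [0,0,0],"hand": -1}
  ]
}}

```text
clock: 20.42
tool_pos: [0.6398, 0.0997, 0.0941]
eef_rot: [-0.037, 0.999, 0.01, 0.003]
contact_force: [-1.5, 19.0, -4.8]
opening: 0.155
finger_force: 25.3
```

The cover is hard against its shut stop. I'll release it and move to where the wrist camera sees the rack.

{"api": "step_arm", "payload": {
  "motion": [
    {"dp": [0,9,0],"twist": [0,0,0],"hand": -1},
    {"dp": [0,9,0],"twist": [0,0,0],"hand": -0.2},
    {"dp": [0,9,0],"twist": [0,0,0],"hand": -0.2},
    {"dp": [0,9,-60],"twist": [0,0,0],"hand": -0.2},
    {"dp": [0,9,-120],"twist": [0,0,0],"hand": -0.2}
  ]
}}

```text
clock: 21.05
tool_pos: [0.6398, 0.0949, 0.2142]
eef_rot: [-0.032, 0.999, 0.0, 0.002]
contact_force: [0.8, -0.3, -0.2]
opening: 0.402
finger_force: 0.0
```

{"api": "step_arm", "payload": {
  "motion": [
    {"dp": [30,-150,-60],"twist": [0,0,0],"hand": -0.2},
    {"dp": [60,-270,-100],"twist": [0,0,0],"hand": -0.2},
    {"dp": [60,-270,-100],"twist": [0,0,0],"hand": -0.2},
    {"dp": [60,-270,-100],"twist": [0,0,0],"hand": -0.2},
    {"dp": [60,-270,-100],"twist": [0,0,0],"hand": -0.2}
  ]
}}

```text
clock: 21.68
tool_pos: [0.5964, -0.1821, 0.3136]
eef_rot: [-0.031, 1.0, -0.001, 0.002]
contact_force: [0.3, -0.1, -0.9]
opening: 0.396
finger_force: 0.0
```

```bash
python3 - <<'E'
from h import *
st()
d=snap("wrist");save(d,"w5.png",1.4);w=cloud(d);np.save("rackcloud.npy",w)
for z in(.09,.06,.02):
  for o in rects(d,z,(.52,.72,-.33,-.03),100,.13):print(z,*o)
d=snap("top")
for o in rects(d,.082,(.58,.7,.05,.2),10,.13):print("ridge",*o)
for o in rects(d,.010,(.3,.5,-.6,.55)):print(*o)
E
```

```text
{'clock': 21.675, 'q': [0.6703, 0.7463, -0.8739, 1.4883, 0.5986, 1.1837, 1.3329], 'tool_pos': [0.5964, -0.1821, 0.3136], 'eef_rot': [-0.0306, 0.9995, -0.0007, 0.0023], 'contact_force': [0.3242, -0.0554, -0.8842], 'opening': 0.3962, 'finger_force': 0.0}
0.09 [ 630.7 -179.6  226.4   42.8   82.8] ztop 106.8 med 99.7 n4194
0.06 [ 624.5 -178.8  226.4   64.9   82.6] ztop 106.0 med 87.7 n10022
0.02 [ 615.4 -177.7  226.4   83.1   82.7] ztop 105.6 med 80.7 n13256
ridge [642.   99.5  70.9  13.9   3.7] ztop 99.0 med 95.7 n124
[ 427.  -230.2  130.    25.6   13.7] ztop 24.0 med 19.7 n382
[ 409.2 -371.2  130.4   26.7   16.2] ztop 23.6 med 19.7 n391
[408.3 371.7 131.5  27.4 -28.4] ztop 23.5 med 19.2 n391
[405.9 220.3 130.6  26.4  25.2] ztop 24.1 med 19.7 n377
```

View pics/w5.png

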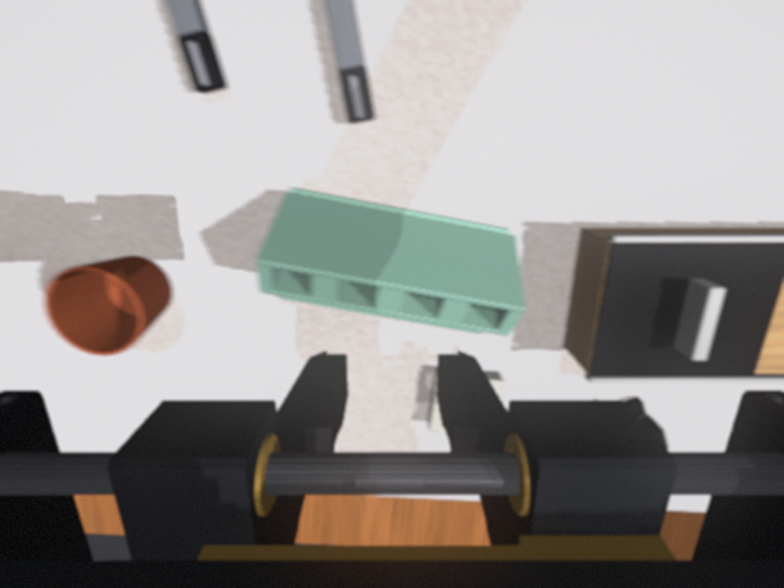

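The wrist view shows the rack with four empty mouths at (292,278), (357,292), (424,305), (487,317), the cover ridge at its shut end, and markers upper left. Next, fitting the mouth plane and the marker poses.

```bash
python3 - <<'E'
from h import *
w=np.load("rackcloud.npy").reshape(-1,3);w=w[~np.isnan(w[:,0])]
yaw=np.radians(-7.3);ex=np.array([np.cos(yaw),np.sin(yaw)]);ey=np.array([-ex[1],ex[0]])
o=np.array([.628,-.179]);q=np.c_[(w[:,:2]-o)@ex,(w[:,:2]-o)@ey,w[:,2]]*1000
q=q[(abs(q[:,0])<70)&(abs(q[:,1])<130)&(q[:,2]>20)]
print("y range",np.percentile(q[:,1],[.3,99.7]))
a=q[:,0]*.5+q[:,2]*.866
h,e=np.histogram(a,np.arange(40,110,1));print("plane",[(int(x),int(n)) for x,n in zip(e,h) if n>150])
t=a>np.percentile(a,97)-4
m=q[t];c=m[:,0]*.866-m[:,2]*.5
print("rim coord along slope",np.percentile(c,[1,99]),"x",np.percentile(m[:,0],[1,99]),"z",np.percentile(m[:,2],[1,99]),"y",np.percentile(m[:,1],[1,99]))
# occupancy along y across the wells at middle of the slope
mid=np.percentile(c,[1,99]).mean();k=abs(c-mid)<8
h,e=np.histogram(m[k,1],np.arange(-116,118,4));print(list(zip(e.astype(int),h)))
E
```

```text
y range [-109.49542503  108.54303041]
plane [(63, 167), (64, 166), (65, 164), (66, 159), (67, 167), (68, 187), (69, 174), (70, 161), (71, 180), (72, 191), (73, 161), (74, 180), (75, 192), (76, 183), (77, 192), (78, 176), (79, 195), (80, 185), (81, 183), (82, 199), (83, 198), (84, 209), (85, 205), (86, 197), (87, 265), (88, 1031), (89, 1363)]
rim coord along slope [-245.30075424 -199.4801656 ] x [-56.76986686 -16.90925783] z [369.66949281 393.00482765] y [-84.76862201   5.8744677 ]
[(np.int64(-116), np.int64(0)), (np.int64(-112), np.int64(0)), (np.int64(-108), np.int64(0)), (np.int64(-104), np.int64(0)), (np.int64(-100), np.int64(0)), (np.int64(-96), np.int64(0)), (np.int64(-92), np.int64(0)), (np.int64(-88), np.int64(0)), (np.int64(-84), np.int64(0)), (np.int64(-80), np.int64(0)), (np.int64(-76), np.int64(0)), (np.int64(-72), np.int64(34)), (np.int64(-68), np.int64(7)), (np.int64(-64), np.int64(1)), (np.int64(-60), np.int64(22)), (np.int64(-56), np.int64(62)), (np.int64(-52), np.int64(28)), (np.int64(-48), np.int64(2)), (np.int64(-44), np.int64(29)), (np.int64(-40), np.int64(14)), (n
[... 407 characters left out ...]
 (np.int64(20), np.int64(0)), (np.int64(24), np.int64(0)), (np.int64(28), np.int64(0)), (np.int64(32), np.int64(0)), (np.int64(36), np.int64(0)), (np.int64(40), np.int64(0)), (np.int64(44), np.int64(0)), (np.int64(48), np.int64(0)), (np.int64(52), np.int64(0)), (np.int64(56), np.int64(0)), (np.int64(60), np.int64(0)), (np.int64(64), np.int64(0)), (np.int64(68), np.int64(0)), (np.int64(72), np.int64(0)), (np.int64(76), np.int64(0)), (np.int64(80), np.int64(0)), (np.int64(84), np.int64(0)), (np.int64(88), np.int64(0)), (np.int64(92), np.int64(0)), (np.int64(96), np.int64(0)), (np.int64(100), np.int64(0)), (np.int64(104), np.int64(0)), (np.int64(108), np.int64(0)), (np.int64(112), np.int64(0))]
```

```bash
python3 - <<'E'
from h import *
w=np.load("rackcloud.npy").reshape(-1,3);w=w[~np.isnan(w[:,0])]
for yd in(-6.9,-7.3,-7.7):
    yaw=np.radians(yd);ex=np.array([np.cos(yaw),np.sin(yaw)]);ey=np.array([-ex[1],ex[0]])
    o=np.array([.628,-.179]);q=np.c_[(w[:,:2]-o)@ex,(w[:,:2]-o)@ey,w[:,2]]*1000
    q=q[(abs(q[:,0])<70)&(abs(q[:,1])<130)&(q[:,2]>20)&(q[:,2]<120)]
    a=q[:,0]*.5+q[:,2]*.866;m=q[(a>87)&(a<93)];c=m[:,0]*.866-m[:,2]*.5
    print(yd,"slope",np.percentile(c,[1,99]),"y",np.percentile(m[:,1],[.5,99.5]),"a",np.median(m[:,0]*.5+m[:,2]*.866), "edge fit",np.polyfit(m[c<np.percentile(c,15),1],c[c<np.percentile(c,15)],1)[0])
mid=np.percentile(c,[1,99]).mean();k=abs(c-mid)<9
h,e=np.histogram(m[k,1],np.arange(-116,118,4));print([(int(x),int(n)) for x,n in zip(e,h)])
E
```

```text
-6.9 slope [-61.27480486 -18.95480651] y [-112.52890286  111.87954913] a 89.03016145627646 edge fit 0.0035946607491697665
-7.3 slope [-61.02319731 -19.08031501] y [-112.43248294  111.77187886] a 89.04154476099036 edge fit -1.6649211394751675e-05
-7.7 slope [-61.23325675 -18.89772628] y [-112.33600257  111.82402962] a 89.03559767916977 edge fit -0.0037710160281907257
[(-116, 10), (-112, 33), (-108, 32), (-104, 34), (-100, 0), (-96, 0), (-92, 0), (-88, 0), (-84, 0), (-80, 0), (-76, 0), (-72, 0), (-68, 26), (-64, 30), (-60, 30), (-56, 34), (-52, 33), (-48, 27), (-44, 0), (-40, 0), (-36, 0), (-32, 0), (-28, 0), (-24, 0), (-20, 0), (-16, 0), (-12, 24), (-8, 31), (-4, 33), (0, 31), (4, 31), (8, 23), (12, 0), (16, 0), (20, 0), (24, 0), (28, 0), (32, 0), (36, 0), (40, 0), (44, 28), (48, 30), (52, 30), (56, 30), (60, 34), (64, 20), (68, 0), (72, 0), (76, 0), (80, 0), (84, 0), (88, 0), (92, 0), (96, 0), (100, 30), (104, 28), (108, 28), (112, 8)]
```

The mouth row is centred at (0.638, -0.1805, 0.097), yaw -7.3° and lean 30°, which matches the text. I'll test whether the arm can reach the pitched pre-insert pose.

```bash
cat >> h.py <<'E'
EX=np.array([np.cos(np.radians(-7.3)),np.sin(np.radians(-7.3)),0]);EY=np.array([-EX[1],EX[0],0])
M0=np.array([.6377,-.1805,.0971]);U=.5*EX+np.array([0,0,.866])
def well(i,up): return M0+EY*(i-1.5)*.056+U*up   # point on the axis, up m above the mouth
def place(i,up,alpha=0):
    Q=rot(82.7,60-alpha); return well(i,up)-Q.as_matrix()[:,2]*.003,Q
def pick(c,head,g,z,alpha=0):
    """grip at g m from centre towards heading head(deg); tool y across; tilt alpha"""
    a=np.radians(head);p=np.array([c[0]+g*np.cos(a),c[1]+g*np.sin(a),z]);Q=rot(head+90,-alpha)
    return p-Q.as_matrix()[:,2]*.003,Q
E
python3 - <<'E'
from h import *
plan(place(1.5,.125))
E
```

```text
dp [-50, -4, 54] tw [0.05, -0.52, 0.08] rows 3 -> [ 0.647 -0.187  0.26 ]
dp [-17, 3, 71] tw [0.04, -0.52, 0.09] rows 3 -> [ 0.697 -0.188  0.207]
```

{"api": "step_arm", "payload": {
  "motion": [
    {"dp": [-50,-4,54],"twist": [0.05,-0.52,0.08],"hand": -0.2},
    {"dp": [-50,-4,54],"twist": [0.05,-0.52,0.08],"hand": -0.2},
    {"dp": [-50,-4,54],"twist": [0.05,-0.52,0.08],"hand": -0.2},
    {"dp": [-50,-4,54],"twist": [0.05,-0.52,0.08],"hand": -0.2},
    {"dp": [-50,-4,54],"twist": [0.05,-0.52,0.08],"hand": -0.2}
  ]
}}

```text
clock: 22.4
tool_pos: [0.6465, -0.1775, 0.2588]
eef_rot: [0.007, 0.966, -0.016, 0.259]
contact_force: [-0.7, -0.3, 0.1]
opening: 0.403
finger_force: 0.0
```

{"api": "step_arm", "payload": {
  "motion": [
    {"dp": [-17,3,71],"twist": [0.04,-0.52,0.09],"hand": -0.2},
    {"dp": [-17,3,71],"twist": [0.04,-0.52,0.09],"hand": -0.2},
    {"dp": [-17,3,71],"twist": [0.04,-0.52,0.09],"hand": -0.2},
    {"dp": [-17,3,71],"twist": [0.04,-0.52,0.09],"hand": -0.2},
    {"dp": [-17,3,71],"twist": [0.04,-0.52,0.09],"hand": -0.2}
  ]
}}

```text
clock: 23.02
tool_pos: [0.7, -0.1785, 0.2072]
eef_rot: [0.04, 0.897, -0.035, 0.439]
contact_force: [-0.1, -0.4, -3.2]
opening: 0.401
finger_force: 0.0
```

```bash
python3 - <<'E'
from h import *
st();plan(place(1.5,.125));plan(place(1.5,.03));plan(place(0,.03))
E
```

```text
{'clock': 23.025, 'q': [0.7612, 1.0045, -0.9547, 2.087, 2.5332, 0.8472, -0.4646], 'tool_pos': [0.7, -0.1785, 0.2072], 'eef_rot': [0.0404, 0.8969, -0.0349, 0.439], 'contact_force': [-0.086, -0.4388, -3.1779], 'opening': 0.4006, 'finger_force': 0.0}
dp [2, -10, -1] tw [0.0, -0.14, 0.04] rows 1 -> [ 0.697 -0.188  0.207]
dp [96, -6, 12] tw [0.0, -0.14, 0.04] rows 2 -> [ 0.65  -0.182  0.124]
dp [99, -90, 12] tw [0.0, -0.14, 0.04] rows 3 -> [ 0.64  -0.265  0.124]
```

Mostly reached, and the wrist flips smoothly. I'll finish the turn and test the low pose at the empty rack centre (16 mm and more above the walls).

{"api": "step_arm", "payload": {
  "motion": [
    {"dp": [2,-10,-1],"twist": [0,-0.14,0.04],"hand": -0.2},
    {"dp": [2,-10,-1],"twist": [0,-0.14,0.04],"hand": -0.2},
    {"dp": [2,-10,-1],"twist": [0,-0.14,0.04],"hand": -0.2}
  ]
}}

```text
clock: 23.4
tool_pos: [0.6957, -0.1879, 0.2054]
eef_rot: [0.054, 0.866, -0.029, 0.497]
contact_force: [0.4, 0.4, 0.4]
opening: 0.404
finger_force: 0.0
```

{"api": "step_arm", "payload": {
  "motion": [
    {"dp": [40,0,0],"twist": [0,0,0],"hand": -0.2},
    {"dp": [85,0,0],"twist": [0,0,0],"hand": -0.2},
    {"dp": [85,0,0],"twist": [0,0,0],"hand": -0.2},
    {"dp": [85,0,0],"twist": [0,0,0],"hand": -0.2}
  ]
}}

```text
clock: 23.9
tool_pos: [0.6542, -0.182, 0.1342]
eef_rot: [0.053, 0.865, -0.029, 0.499]
contact_force: [0.6, 0.7, 0.6]
opening: 0.399
finger_force: 0.0
```

```bash
python3 - <<'E'
from h import *
st();plan(place(1.5,.04))
d=snap("wrist");save(d,"w6.png")
E
```

```text
{'clock': 23.9, 'q': [0.8189, 1.2641, -0.9684, 2.2668, 2.8809, 1.2254, -0.5713], 'tool_pos': [0.6542, -0.182, 0.1342], 'eef_rot': [0.0531, 0.8646, -0.0293, 0.4988], 'contact_force': [0.5959, 0.6792, 0.6326], 'opening': 0.3987, 'finger_force': 0.0}
dp [0, -1, 1] tw [0.01, -0.0, 0.0] rows 1 -> [ 0.655 -0.183  0.134]
```

View pics/w6.png

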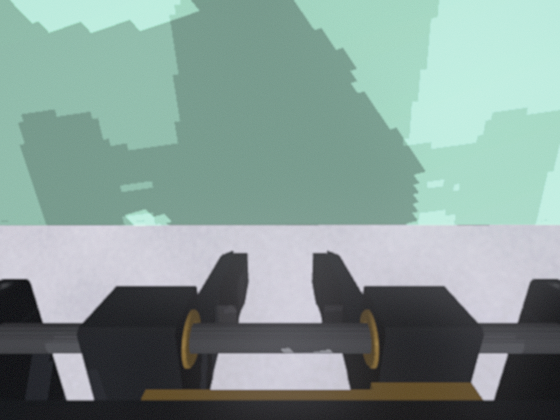

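The pose is reachable without contact: the rim plane sits ahead of the fingers, and the mouths are below view. Now marker A, from (0.4275, -0.230) with heading 13.6°, into well 1.

```bash
sed -i 's/well(i,up)-Q.as_matrix()\[:,2\]\*.003,Q/well(i,up)-Q.as_matrix()[:,2]*off,Q/; s/def place(i,up,alpha=0)/def place(i,up,alpha=0,off=.016)/' h.py; python3 - <<'E'
from h import *
p,Q=place(1.5,.14);P,K=pick((.4275,-.230),13.6,.042,.13)
plan((p,Q),(np.array([.56,-.2,.26]),rot(95,25)),(P,K),(P-[0,0,.10],K))
E
```

```text
dp [-99, 0, -12] tw [0.01, -0.0, 0.0] rows 2 -> [ 0.693 -0.187  0.226]
dp [36, -30, -130] tw [-0.15, 0.61, -0.16] rows 4 -> [ 0.56 -0.2   0.26]
dp [138, -12, 76] tw [-0.03, 0.43, -0.15] rows 3 -> [ 0.468 -0.22   0.133]
dp [0, 0, 100] tw [-0.0, 0.0, 0.0] rows 2 -> [ 0.468 -0.22   0.033]
```

{"api": "step_arm", "payload": {
  "motion": [
    {"dp": [-50,0,-6],"twist": [0,0,0],"hand": 0.1},
    {"dp": [-99,0,-12],"twist": [0,0,0],"hand": 0.1},
    {"dp": [-99,0,-12],"twist": [0,0,0],"hand": 0.1}
  ]
}}

```text
clock: 24.32
tool_pos: [0.6952, -0.1867, 0.2317]
eef_rot: [0.053, 0.862, -0.03, 0.503]
contact_force: [-0.4, -0.2, -0.2]
opening: 0.55
finger_force: 0.0
```

{"api": "step_arm", "payload": {
  "motion": [
    {"dp": [36,-30,-130],"twist": [-0.15,0.61,-0.16],"hand": 0.1},
    {"dp": [36,-30,-130],"twist": [-0.15,0.61,-0.16],"hand": 0.1},
    {"dp": [36,-30,-130],"twist": [-0.15,0.61,-0.16],"hand": 0.1},
    {"dp": [36,-30,-130],"twist": [-0.15,0.61,-0.16],"hand": 0.1},
    {"dp": [36,-30,-130],"twist": [-0.15,0.61,-0.16],"hand": 0.1}
  ]
}}

```text
clock: 24.95
tool_pos: [0.5698, -0.2183, 0.2494]
eef_rot: [-0.023, 0.966, -0.026, 0.257]
contact_force: [0.8, -0.5, 0.1]
opening: 0.553
finger_force: 0.0
```

```bash
python3 - <<'E'
from h import *
st();P,K=pick((.4275,-.230),13.6,.042,.13)
plan((P,K),(P-[0,0,.108],K))
d=snap("wrist")
for o in rects(d,.012,(.3,.53,-.5,.1),400,.06):print(*o)
E
```

```text
{'clock': 24.95, 'q': [0.8759, 0.6916, -0.8397, 2.0667, 1.5626, 0.3815, 0.4694], 'tool_pos': [0.5698, -0.2183, 0.2494], 'eef_rot': [-0.0232, 0.9656, -0.0264, 0.2575], 'contact_force': [0.7902, -0.4708, 0.1356], 'opening': 0.5531, 'finger_force': 0.0}
dp [146, 9, 50] tw [-0.11, 0.51, -0.18] rows 3 -> [ 0.468 -0.22   0.133]
dp [0, 0, 108] tw [-0.0, 0.0, -0.01] rows 2 -> [ 0.468 -0.22   0.025]
```

{"api": "step_arm", "payload": {
  "motion": [
    {"dp": [146,9,50],"twist": [-0.11,0.51,-0.18],"hand": 0.0},
    {"dp": [146,9,50],"twist": [-0.11,0.51,-0.18],"hand": 0.0},
    {"dp": [146,9,50],"twist": [-0.11,0.51,-0.18],"hand": 0.0},
    {"dp": [146,9,50],"twist": [-0.11,0.51,-0.18],"hand": 0.0},
    {"dp": [146,9,50],"twist": [-0.11,0.51,-0.18],"hand": 0.0}
  ]
}}

```text
clock: 25.62
tool_pos: [0.4688, -0.2192, 0.1315]
eef_rot: [-0.115, 0.993, -0.001, 0.003]
contact_force: [0.4, -0.4, 0.3]
opening: 0.498
finger_force: 0.0
```

```bash
python3 - <<'E'
from h import *
st()
d=snap("wrist")
for o in rects(d,.012,(.3,.53,-.5,.1),400,.06):print(*o)
P,K=pick((.4275,-.230),13.6,.042,.13)
plan((P-[0,0,.107],K))
E
```

```text
{'clock': 25.625, 'q': [0.8143, 0.8757, -0.8016, 1.9836, 0.9829, 0.7243, 1.1904], 'tool_pos': [0.4688, -0.2192, 0.1315], 'eef_rot': [-0.1146, 0.9934, -0.0007, 0.0027], 'contact_force': [0.3676, -0.4388, 0.2674], 'opening': 0.4981, 'finger_force': 0.0}
[ 413.8 -370.6  126.7   26.1   15.9] ztop 22.4 med 19.9 n6814
[ 429.1 -230.9  129.7   25.    13.6] ztop 22.3 med 19.9 n5130
dp [1, -1, 106] tw [-0.0, 0.0, -0.01] rows 2 -> [ 0.468 -0.221  0.026]
```

{"api": "step_arm", "payload": {
  "motion": [
    {"dp": [1,-1,50],"twist": [0,0,-0.01],"hand": 0.0},
    {"dp": [1,-1,90],"twist": [0,0,-0.01],"hand": 0.0},
    {"dp": [1,-1,106],"twist": [0,0,-0.01],"hand": 0.0},
    {"dp": [1,-1,106],"twist": [0,0,-0.01],"hand": 0.0},
    {"dp": [1,-1,106],"twist": [0,0,-0.01],"hand": -1}
  ],
  "force": 35
}}

```text
clock: 26.3
tool_pos: [0.4676, -0.2206, 0.0265]
eef_rot: [-0.12, 0.993, -0.0, 0.002]
contact_force: [-0.3, -0.3, -0.4]
opening: 0.408
finger_force: 0.0
```

{"api": "step_arm", "payload": {
  "motion": [
    {"dp": [0,0,0],"twist": [0,0,0],"hand": -1},
    {"dp": [0,0,0],"twist": [0,0,0],"hand": -1},
    {"dp": [0,0,0],"twist": [0,0,0],"hand": -1},
    {"dp": [0,0,0],"twist": [0,0,0],"hand": -1}
  ]
}}

```text
clock: 26.8
tool_pos: [0.4676, -0.2207, 0.0263]
eef_rot: [-0.12, 0.993, -0.001, 0.002]
contact_force: [-0.4, -0.9, 7.3]
opening: 0.27
finger_force: 35.0
```

{"api": "step_arm", "payload": {
  "motion": [
    {"dp": [0,0,-50],"twist": [0,0,0],"hand": -1},
    {"dp": [0,0,-110],"twist": [0,0,0],"hand": -1},
    {"dp": [0,0,-170],"twist": [0,0,0],"hand": -1},
    {"dp": [0,0,-230],"twist": [0,0,0],"hand": -1},
    {"dp": [0,0,-230],"twist": [0,0,0],"hand": -1}
  ]
}}

```text
clock: 27.42
tool_pos: [0.4689, -0.2206, 0.2597]
eef_rot: [-0.12, 0.993, -0.002, 0.005]
contact_force: [0.6, 0.2, -1.2]
opening: 0.27
finger_force: 35.0
```

```bash
python3 - <<'E'
from h import *
st()
plan((np.array([.60,-.22,.27]),rot(88,30)),place(1,.14),place(1,.032))
E
```

```text
{'clock': 27.425, 'q': [0.913, 0.697, -0.9545, 1.8742, 0.7089, 0.9388, 1.4365], 'tool_pos': [0.4689, -0.2206, 0.2597], 'eef_rot': [-0.1196, 0.9928, -0.002, 0.0053], 'contact_force': [0.5651, 0.244, -1.171], 'opening': 0.2697, 'finger_force': 34.9985}
dp [-128, -31, -9] tw [0.07, -0.51, 0.27] rows 4 -> [ 0.601 -0.22   0.27 ]
dp [-55, 8, 82] tw [0.06, -0.52, 0.07] rows 3 -> [ 0.689 -0.216  0.227]
dp [108, 0, 1] tw [0.0, -0.0, -0.0] rows 2 -> [ 0.637 -0.208  0.133]
```

{"api": "step_arm", "payload": {
  "motion": [
    {"dp": [-32,-8,-2],"twist": [0.02,-0.13,0.07],"hand": -1},
    {"dp": [-64,-16,-4],"twist": [0.04,-0.26,0.14],"hand": -1},
    {"dp": [-96,-24,-7],"twist": [0.05,-0.39,0.2],"hand": -1},
    {"dp": [-128,-31,-9],"twist": [0.07,-0.51,0.27],"hand": -1},
    {"dp": [-128,-31,-9],"twist": [0.07,-0.51,0.27],"hand": -1}
  ]
}}

```text
clock: 28.05
tool_pos: [0.5968, -0.2199, 0.2627]
eef_rot: [0.016, 0.967, -0.005, 0.252]
contact_force: [-0.8, -0.1, -0.7]
opening: 0.267
finger_force: 35.0
```

{"api": "step_arm", "payload": {
  "motion": [
    {"dp": [-14,2,20],"twist": [0.01,-0.13,0.02],"hand": -1},
    {"dp": [-28,4,41],"twist": [0.03,-0.26,0.04],"hand": -1},
    {"dp": [-41,6,62],"twist": [0.04,-0.39,0.05],"hand": -1},
    {"dp": [-55,8,82],"twist": [0.06,-0.52,0.07],"hand": -1},
    {"dp": [-55,8,82],"twist": [0.06,-0.52,0.07],"hand": -1}
  ]
}}

```text
clock: 28.68
tool_pos: [0.6864, -0.2171, 0.2203]
eef_rot: [0.046, 0.898, -0.034, 0.436]
contact_force: [-0.4, -0.4, -4.1]
opening: 0.269
finger_force: 35.0
```

```bash
python3 - <<'E'
from h import *
st()
plan(place(1,.14),place(1,.032))
E
```

```text
{'clock': 28.675, 'q': [0.8795, 1.0101, -1.0361, 2.0754, 2.4804, 0.7992, -0.3439], 'tool_pos': [0.6864, -0.2171, 0.2203], 'eef_rot': [0.0461, 0.8983, -0.0338, 0.4356], 'contact_force': [-0.3923, -0.3786, -4.0693], 'opening': 0.2692, 'finger_force': 34.9987}
dp [-7, 2, -1] tw [0.0, -0.14, 0.03] rows 1 -> [ 0.69  -0.215  0.226]
dp [108, -1, 0] tw [0.0, -0.0, -0.0] rows 2 -> [ 0.636 -0.209  0.133]
```

{"api": "step_arm", "payload": {
  "motion": [
    {"dp": [-7,2,-1],"twist": [0,-0.14,0.03],"hand": -1},
    {"dp": [-7,2,-1],"twist": [0,-0.14,0.03],"hand": -1},
    {"dp": [-7,2,-1],"twist": [0,-0.14,0.03],"hand": -1}
  ]
}}

```text
clock: 29.05
tool_pos: [0.6885, -0.2154, 0.2252]
eef_rot: [0.056, 0.867, -0.03, 0.493]
contact_force: [0.8, -0.4, -0.4]
opening: 0.27
finger_force: 35.0
```

```bash
cat >> h.py <<'E'
def held(d):
    """held marker in tool frame (mm): slope of face z vs x, side mid y vs x"""
    w=cloud(d).reshape(-1,3);s=r.get_state();t=R.from_quat(s["eef_rot"]).inv().apply(w-np.array(s["tool_pos"]))*1000
    t=t[(abs(t[:,1])<22)&(t[:,2]>-15)&(t[:,2]<45)&(t[:,0]>15)&(t[:,0]<125)]
    for a in range(15,125,15):
        k=t[(t[:,0]>=a)&(t[:,0]<a+15)]
        if len(k)>20: print(a,len(k),"y",np.percentile(k[:,1],[2,98]).round(1),"z",np.percentile(k[:,2],[10,50,90]).round(1))
E
python3 - <<'E'
from h import *
st();d=snap("wrist");save(d,"w7.png");held(d)
plan(place(1,.14),place(1,.032))
E
```

```text
{'clock': 29.05, 'q': [0.9139, 1.0988, -1.1022, 2.1403, 2.6652, 0.9641, -0.4304], 'tool_pos': [0.6885, -0.2154, 0.2252], 'eef_rot': [0.056, 0.8674, -0.0302, 0.4935], 'contact_force': [0.7886, -0.389, -0.4019], 'opening': 0.2704, 'finger_force': 34.9986}
15 1466 y [-12.   11.4] z [5.9 6.8 7.7]
30 1571 y [-11.7  11.1] z [6.1 6.9 7.7]
45 1746 y [-11.7  11.1] z [6.  6.8 7.7]
60 1966 y [-11.6  11.1] z [5.9 6.7 7.6]
75 2173 y [-11.6  11.2] z [5.8 6.7 7.5]
90 2465 y [-11.6  11.2] z [5.7 6.6 7.5]
105 209 y [-11.3  10.5] z [6.3 7.2 8.1]
dp [-1, 0, 1] tw [0.0, -0.01, -0.0] rows 1 -> [ 0.69  -0.215  0.226]
dp [108, 0, 0] tw [0.0, -0.0, -0.0] rows 2 -> [ 0.637 -0.208  0.133]
```

View pics/w7.png

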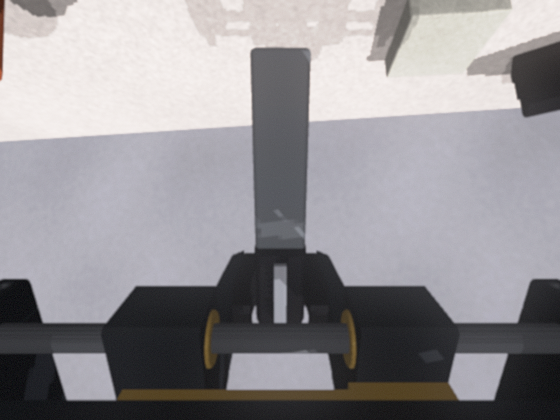

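The marker is held straight, centred at column 280, with its face 6.8 mm ahead of the TCP as planned. Inserting.

{"api": "step_arm", "payload": {
  "motion": [
    {"dp": [20,0,0],"twist": [0,-0.01,0],"hand": -1},
    {"dp": [40,0,0],"twist": [0,-0.01,0],"hand": -1},
    {"dp": [50,0,0],"twist": [0,-0.01,0],"hand": -1},
    {"dp": [60,0,0],"twist": [0,-0.01,0],"hand": -1}
  ]
}}

```text
clock: 29.6
tool_pos: [0.6585, -0.2107, 0.1739]
eef_rot: [0.055, 0.864, -0.03, 0.499]
contact_force: [-0.2, -1.0, -0.8]
opening: 0.269
finger_force: 35.0
```

{"api": "step_arm", "payload": {
  "motion": [
    {"dp": [15,0,0],"twist": [0,0,0],"hand": -1},
    {"dp": [30,0,0],"twist": [0,0,0],"hand": -1},
    {"dp": [40,0,0],"twist": [0,0,0],"hand": -1},
    {"dp": [48,0,0],"twist": [0,0,0],"hand": -1},
    {"dp": [48,0,0],"twist": [0,0,0],"hand": -1}
  ]
}}

```text
clock: 30.22
tool_pos: [0.6336, -0.2071, 0.1305]
eef_rot: [0.056, 0.865, -0.029, 0.498]
contact_force: [0.8, 0.2, -0.4]
opening: 0.271
finger_force: 35.0
```

```bash
python3 - <<'E'
from h import *
st();plan(place(1,.032))
E
```

```text
{'clock': 30.225, 'q': [0.9247, 1.3164, -1.0453, 2.29, 2.8828, 1.2185, -0.462], 'tool_pos': [0.6336, -0.2071, 0.1305], 'eef_rot': [0.0557, 0.865, -0.0292, 0.4978], 'contact_force': [0.7819, 0.1823, -0.4182], 'opening': 0.2715, 'finger_force': 34.9988}
dp [-3, -1, 1] tw [0.0, -0.0, -0.0] rows 1 -> [ 0.636 -0.208  0.133]
```

{"api": "step_arm", "payload": {
  "motion": [
    {"dp": [0,0,0],"twist": [0,0,0],"hand": -0.15},
    {"dp": [0,0,0],"twist": [0,0,0],"hand": -0.15},
    {"dp": [0,0,0],"twist": [0,0,0],"hand": -0.15},
    {"dp": [0,0,-40],"twist": [0,0,0],"hand": -0.15},
    {"dp": [0,0,-90],"twist": [0,0,0],"hand": -0.15}
  ]
}}

```text
clock: 30.85
tool_pos: [0.5563, -0.1977, 0.1771]
eef_rot: [0.056, 0.865, -0.03, 0.499]
contact_force: [-0.2, 1.1, -0.3]
opening: 0.425
finger_force: 0.0
```

```bash
python3 - <<'E'
from h import *
st();d=snap("wrist");w=cloud(d).reshape(-1,3)
q=np.c_[(w-M0)@EX,(w-M0)@EY,w[:,2]]*1000
k=q[(abs(q[:,1]+28)<20)&(q[:,2]>112)&(q[:,2]<220)&(q[:,0]>-30)&(q[:,0]<70)]
print(len(k),np.percentile(k,[1,50,99],axis=0).round(1))
d=snap("top")
for o in rects(d,.11,(.55,.75,-.35,-.0),10,.2):print("stand",*o)
for o in rects(d,.010,(.3,.5,-.6,.55)):print(*o)
P,K=pick((.4105,-.3705),16,.042,.16)
plan((np.array([.53,-.26,.25]),rot(95,30)),(P,K),(P-[0,0,.137],K))
E
```

```text
{'clock': 30.85, 'q': [0.9587, 1.24, -1.0938, 2.523, 2.8371, 1.3779, -0.5231], 'tool_pos': [0.5563, -0.1977, 0.1771], 'eef_rot': [0.056, 0.8645, -0.0296, 0.4986], 'contact_force': [-0.2065, 1.0832, -0.3448], 'opening': 0.425, 'finger_force': 0.0}
1111 [[ -0.4 -39.2 112.2]
 [  9.3 -27.  124.9]
 [ 18.6 -14.8 138. ]]
stand [ 649.7 -209.5   35.5   26.6  -12.8] ztop 138.4 med 129.4 n132
stand [ 563.4 -171.1   26.9   14.    -8.2] ztop 191.7 med 184.2 n53
stand [ 559.6 -222.5   19.1   15.     3.4] ztop 187.3 med 182.0 n44
[ 430.3 -188.2  187.5  138.9  -89.7] ztop 295.9 med 244.1 n1885
[ 409.2 -371.3  130.4   26.5   15.9] ztop 24.2 med 19.5 n392
[408.9 371.3 130.6  26.9 -28.8] ztop 23.7 med 19.5 n389
[405.9 219.7 129.9  25.3  25.8] ztop 24.2 med 19.6 n378
dp [-55, -66, -50] tw [-0.15, 0.52, -0.15] rows 4 -> [ 0.53 -0.26  0.25]
dp [119, -92, 31] tw [-0.05, 0.52, -0.19] rows 3 -> [ 0.451 -0.359  0.163]
dp [0, 0, 137] tw [0.0, 0.0, 0.0] rows 3 -> [ 0.451 -0.359  0.026]
```

Marker A is seated (top at 138 mm). On to marker B for well 0.

{"api": "step_arm", "payload": {
  "motion": [
    {"dp": [-55,-66,-50],"twist": [0,0,0],"hand": 0.0},
    {"dp": [-55,-66,-50],"twist": [0,0,0],"hand": 0.0},
    {"dp": [-55,-66,-50],"twist": [-0.15,0.52,-0.15],"hand": 0.0},
    {"dp": [-55,-66,-50],"twist": [-0.15,0.52,-0.15],"hand": 0.0},
    {"dp": [-55,-66,-50],"twist": [-0.15,0.52,-0.15],"hand": 0.0}
  ]
}}

```text
clock: 31.58
tool_pos: [0.5298, -0.2624, 0.2389]
eef_rot: [-0.021, 0.953, -0.0, 0.303]
contact_force: [0.0, 0.3, -3.7]
opening: 0.498
finger_force: 0.0
```

{"api": "step_arm", "payload": {
  "motion": [
    {"dp": [0,0,0],"twist": [0,0,0],"hand": 0.0}
  ]
}}

```text
clock: 31.7
tool_pos: [0.5322, -0.2639, 0.2402]
eef_rot: [-0.022, 0.952, -0.005, 0.306]
contact_force: [0.8, -0.8, -1.1]
opening: 0.496
finger_force: 0.0
```

```bash
python3 - <<'E'
from h import *
st()
P,K=pick((.4105,-.3705),16,.042,.13)
plan((P,K))
E
```

```text
{'clock': 31.7, 'q': [0.9808, 0.6827, -0.7082, 2.1583, 2.4045, 0.1898, -0.2412], 'tool_pos': [0.5322, -0.2639, 0.2402], 'eef_rot': [-0.022, 0.9518, -0.0054, 0.3058], 'contact_force': [0.8051, -0.785, -1.0872], 'opening': 0.496, 'finger_force': 0.0}
dp [133, -89, 39] tw [-0.1, 0.62, -0.23] rows 4 -> [ 0.45  -0.359  0.133]
```

{"api": "step_arm", "payload": {
  "motion": [
    {"dp": [133,-89,39],"twist": [-0.1,0.62,-0.23],"hand": 0.0},
    {"dp": [133,-89,39],"twist": [-0.1,0.62,-0.23],"hand": 0.0},
    {"dp": [133,-89,39],"twist": [-0.1,0.62,-0.23],"hand": 0.0},
    {"dp": [133,-89,39],"twist": [-0.1,0.62,-0.23],"hand": 0.0},
    {"dp": [133,-89,39],"twist": [-0.1,0.62,-0.23],"hand": 0.0}
  ]
}}

```text
clock: 32.33
tool_pos: [0.4738, -0.3406, 0.1605]
eef_rot: [-0.07, 0.984, -0.034, 0.159]
contact_force: [-0.2, -0.0, -0.1]
opening: 0.501
finger_force: 0.0
```

```bash
python3 - <<'E'
from h import *
st()
d=snap("wrist")
for o in rects(d,.012,(.3,.53,-.5,-.28),400,.06):print(*o)
P,K=pick((.4105,-.3705),16,.042,.13)
plan((P,K),(P-[0,0,.107],K))
E
```

```text
{'clock': 32.325, 'q': [1.0282, 0.7997, -0.6773, 2.0277, 1.2331, 0.3457, 1.1411], 'tool_pos': [0.4738, -0.3406, 0.1605], 'eef_rot': [-0.0701, 0.9843, -0.0336, 0.1587], 'contact_force': [-0.2188, -0.0494, -0.1304], 'opening': 0.5014, 'finger_force': 0.0}
[ 421.  -368.7  110.5   25.7   15.6] ztop 22.7 med 20.0 n5203
dp [29, -11, 18] tw [-0.11, 0.3, -0.14] rows 2 -> [ 0.451 -0.359  0.133]
dp [0, 0, 107] tw [-0.0, -0.0, 0.0] rows 2 -> [ 0.451 -0.359  0.026]
```

{"api": "step_arm", "payload": {
  "motion": [
    {"dp": [29,-11,18],"twist": [-0.11,0.3,-0.14],"hand": 0.0},
    {"dp": [29,-11,18],"twist": [-0.11,0.3,-0.14],"hand": 0.0},
    {"dp": [29,-11,18],"twist": [-0.11,0.3,-0.14],"hand": 0.0},
    {"dp": [29,-11,18],"twist": [-0.11,0.3,-0.14],"hand": 0.0}
  ]
}}

```text
clock: 32.88
tool_pos: [0.4557, -0.3573, 0.1372]
eef_rot: [-0.139, 0.99, -0.003, 0.007]
contact_force: [0.4, -0.5, -0.9]
opening: 0.502
finger_force: 0.0
```

```bash
python3 - <<'E'
from h import *
st()
d=snap("wrist")
for o in rects(d,.012,(.3,.53,-.5,-.28),400,.06):print(*o)
P,K=pick((.4105,-.3705),16,.042,.13)
plan((P-[0,0,.107],K))
E
```

```text
{'clock': 32.875, 'q': [1.0266, 0.913, -0.7945, 1.8053, 0.891, 0.8073, 1.6229], 'tool_pos': [0.4557, -0.3573, 0.1372], 'eef_rot': [-0.1393, 0.9902, -0.003, 0.0073], 'contact_force': [0.4431, -0.4516, -0.8803], 'opening': 0.5016, 'finger_force': 0.0}
[ 411.5 -371.5  130.3   25.2   15.8] ztop 22.4 med 19.9 n5068
dp [6, 1, 111] tw [-0.01, 0.01, 0.0] rows 2 -> [ 0.451 -0.359  0.026]
```

{"api": "step_arm", "payload": {
  "motion": [
    {"dp": [5,0,50],"twist": [-0.01,0.01,0],"hand": 0.0},
    {"dp": [5,0,95],"twist": [-0.01,0.01,0],"hand": 0.0},
    {"dp": [5,0,111],"twist": [-0.01,0.01,0],"hand": 0.0},
    {"dp": [5,0,111],"twist": [-0.01,0.01,0],"hand": 0.0},
    {"dp": [5,0,111],"twist": [-0.01,0.01,0],"hand": -1}
  ]
}}

```text
clock: 33.55
tool_pos: [0.4539, -0.3603, 0.0285]
eef_rot: [-0.139, 0.99, 0.0, 0.002]
contact_force: [-0.6, 0.2, 0.1]
opening: 0.411
finger_force: 0.0
```

{"api": "step_arm", "payload": {
  "motion": [
    {"dp": [0,0,0],"twist": [0,0,0],"hand": -1},
    {"dp": [0,0,0],"twist": [0,0,0],"hand": -1},
    {"dp": [0,0,0],"twist": [0,0,0],"hand": -1},
    {"dp": [0,0,0],"twist": [0,0,0],"hand": -1}
  ],
  "force": 35
}}

```text
clock: 34.05
tool_pos: [0.4537, -0.3604, 0.0282]
eef_rot: [-0.139, 0.99, 0.0, 0.002]
contact_force: [-0.9, 0.3, 6.9]
opening: 0.266
finger_force: 34.9
```

{"api": "step_arm", "payload": {
  "motion": [
    {"dp": [0,0,-50],"twist": [0,0,0],"hand": -1},
    {"dp": [0,0,-110],"twist": [0,0,0],"hand": -1},
    {"dp": [0,0,-170],"twist": [0,0,0],"hand": -1},
    {"dp": [0,0,-230],"twist": [0,0,0],"hand": -1},
    {"dp": [0,0,-230],"twist": [0,0,0],"hand": -1}
  ]
}}

```text
clock: 34.67
tool_pos: [0.4553, -0.3611, 0.2619]
eef_rot: [-0.139, 0.99, -0.002, 0.005]
contact_force: [0.2, 0.6, -1.0]
opening: 0.272
finger_force: 34.9
```

```bash
python3 - <<'E'
from h import *
st()
plan((np.array([.59,-.28,.27]),rot(88,30)),place(0,.14),place(0,.032))
E
```

```text
{'clock': 34.675, 'q': [1.0933, 0.7627, -0.9151, 1.6886, 0.6898, 1.0334, 1.7965], 'tool_pos': [0.4553, -0.3611, 0.2619], 'eef_rot': [-0.1394, 0.9902, -0.0019, 0.0048], 'contact_force': [0.2015, 0.6096, -1.0228], 'opening': 0.2715, 'finger_force': 34.9111}
dp [-152, 41, -7] tw [0.08, -0.51, 0.31] rows 4 -> [ 0.59 -0.28  0.27]
dp [-58, 12, 84] tw [0.06, -0.52, 0.07] rows 3 -> [ 0.683 -0.271  0.226]
dp [108, 0, 0] tw [0.0, -0.0, -0.01] rows 2 -> [ 0.629 -0.264  0.133]
```

{"api": "step_arm", "payload": {
  "motion": [
    {"dp": [-38,10,-2],"twist": [0.02,-0.13,0.08],"hand": -1},
    {"dp": [-76,20,-4],"twist": [0.04,-0.26,0.16],"hand": -1},
    {"dp": [-114,30,-5],"twist": [0.06,-0.39,0.23],"hand": -1},
    {"dp": [-152,41,-7],"twist": [0.08,-0.51,0.31],"hand": -1},
    {"dp": [-152,41,-7],"twist": [0.08,-0.51,0.31],"hand": -1}
  ]
}}

```text
clock: 35.3
tool_pos: [0.5871, -0.2759, 0.2631]
eef_rot: [0.015, 0.967, -0.002, 0.254]
contact_force: [-0.8, -0.1, -1.2]
opening: 0.269
finger_force: 34.9
```

{"api": "step_arm", "payload": {
  "motion": [
    {"dp": [-15,3,21],"twist": [0.01,-0.13,0.02],"hand": -1},
    {"dp": [-30,6,42],"twist": [0.03,-0.26,0.04],"hand": -1},
    {"dp": [-44,9,63],"twist": [0.04,-0.39,0.05],"hand": -1},
    {"dp": [-58,12,84],"twist": [0.06,-0.52,0.07],"hand": -1},
    {"dp": [-58,12,84],"twist": [0.06,-0.52,0.07],"hand": -1}
  ]
}}

```text
clock: 35.92
tool_pos: [0.6688, -0.2758, 0.2157]
eef_rot: [0.039, 0.92, -0.036, 0.388]
contact_force: [-0.2, 0.5, -1.8]
opening: 0.269
finger_force: 34.9
```

```bash
python3 - <<'E'
from h import *
st();held(snap("wrist"))
plan(place(0,.14,0,.018),place(0,.032,0,.018))
E
```

```text
{'clock': 35.925, 'q': [0.9694, 0.974, -1.0065, 1.9844, 2.2788, 0.6041, -0.0912], 'tool_pos': [0.6688, -0.2758, 0.2157], 'eef_rot': [0.0389, 0.9202, -0.0363, 0.3879], 'contact_force': [-0.2074, 0.4933, -1.78], 'opening': 0.2689, 'finger_force': 34.9092}
15 1470 y [-13.7   9.4] z [4.  4.9 5.8]
30 1577 y [-13.4   9.4] z [4.2 5.  5.9]
45 1754 y [-13.2   9.5] z [4.1 4.9 5.8]
60 1958 y [-13.2   9.6] z [4.1 4.9 5.8]
75 2217 y [-13.    9.8] z [4.  4.8 5.7]
90 2473 y [-13.    9.9] z [3.9 4.8 5.7]
105 1694 y [-18.3  21. ] z [26.6 28.9 36.6]
120 1111 y [-18.   21.3] z [28.4 29.4 30.4]
dp [-20, 4, -4] tw [0.01, -0.25, 0.04] rows 2 -> [ 0.681 -0.27   0.228]
dp [108, 0, 0] tw [-0.0, 0.0, 0.0] rows 2 -> [ 0.627 -0.264  0.134]
```

```bash
python3 - <<'E'
from h import *
f=lambda u:(lambda p:(p[0]+EY*.0018,p[1]))(place(0,u,0,.0150))
plan(f(.14),f(.032))
E
```

```text
dp [-21, 6, -1] tw [0.01, -0.25, 0.04] rows 2 -> [ 0.684 -0.269  0.226]
dp [108, 0, 0] tw [-0.0, 0.0, 0.0] rows 2 -> [ 0.63  -0.262  0.132]
```

{"api": "step_arm", "payload": {
  "motion": [
    {"dp": [-21,6,-1],"twist": [0.01,-0.25,0.04],"hand": -1},
    {"dp": [-21,6,-1],"twist": [0.01,-0.25,0.04],"hand": -1},
    {"dp": [-21,6,-1],"twist": [0.01,-0.25,0.04],"hand": -1},
    {"dp": [-21,6,-1],"twist": [0.01,-0.25,0.04],"hand": -1}
  ]
}}

```text
clock: 36.48
tool_pos: [0.6826, -0.2695, 0.2309]
eef_rot: [0.054, 0.865, -0.036, 0.497]
contact_force: [0.4, 0.3, -0.6]
opening: 0.27
finger_force: 34.9
```

```bash
python3 - <<'E'
from h import *
st()
f=lambda u:(lambda p:(p[0]+EY*.0018,p[1]))(place(0,u,0,.0150))
plan(f(.14),f(.032))
E
```

```text
{'clock': 36.475, 'q': [1.0474, 1.1455, -1.1854, 2.0911, 2.6439, 0.8839, -0.2679], 'tool_pos': [0.6826, -0.2695, 0.2309], 'eef_rot': [0.0539, 0.8651, -0.0361, 0.4974], 'contact_force': [0.3622, 0.2892, -0.6414], 'opening': 0.27, 'finger_force': 34.9113}
dp [4, 0, 4] tw [-0.01, -0.0, 0.01] rows 1 -> [ 0.684 -0.27   0.225]
dp [108, 0, 0] tw [0.0, -0.0, -0.0] rows 2 -> [ 0.63  -0.262  0.132]
```

{"api": "step_arm", "payload": {
  "motion": [
    {"dp": [4,0,4],"twist": [-0.01,0,0.01],"hand": -1},
    {"dp": [20,0,4],"twist": [-0.01,0,0.01],"hand": -1},
    {"dp": [40,0,4],"twist": [-0.01,0,0.01],"hand": -1},
    {"dp": [60,0,4],"twist": [-0.01,0,0.01],"hand": -1},
    {"dp": [60,0,4],"twist": [-0.01,0,0.01],"hand": -1}
  ]
}}

```text
clock: 37.1
tool_pos: [0.6545, -0.2649, 0.1739]
eef_rot: [0.055, 0.866, -0.028, 0.496]
contact_force: [-0.3, -0.3, 0.3]
opening: 0.27
finger_force: 34.9
```

```bash
python3 - <<'E'
from h import *
st()
f=lambda u:(lambda p:(p[0]+EY*.0018,p[1]))(place(0,u,0,.0150))
plan(f(.032))
E
```

```text
{'clock': 37.1, 'q': [1.0701, 1.2663, -1.1676, 2.1658, 2.7635, 0.9796, -0.2858], 'tool_pos': [0.6545, -0.2649, 0.1739], 'eef_rot': [0.0554, 0.8659, -0.0275, 0.4964], 'contact_force': [-0.3493, -0.2638, 0.2639], 'opening': 0.2695, 'finger_force': 34.9113}
dp [48, -1, 0] tw [0.01, -0.01, -0.0] rows 1 -> [ 0.63  -0.263  0.132]
```

{"api": "step_arm", "payload": {
  "motion": [
    {"dp": [15,0,0],"twist": [0,-0.01,0],"hand": -1},
    {"dp": [30,0,0],"twist": [0,-0.01,0],"hand": -1},
    {"dp": [40,0,0],"twist": [0,-0.01,0],"hand": -1},
    {"dp": [48,0,0],"twist": [0,-0.01,0],"hand": -1},
    {"dp": [48,0,0],"twist": [0,-0.01,0],"hand": -1}
  ]
}}

```text
clock: 37.72
tool_pos: [0.6319, -0.2618, 0.1346]
eef_rot: [0.055, 0.862, -0.028, 0.502]
contact_force: [0.2, -0.7, -0.3]
opening: 0.261
finger_force: 34.9
```

{"api": "step_arm", "payload": {
  "motion": [
    {"dp": [0,0,0],"twist": [0,0,0],"hand": -0.15},
    {"dp": [0,0,0],"twist": [0,0,0],"hand": -0.15},
    {"dp": [0,0,0],"twist": [0,0,0],"hand": -0.15},
    {"dp": [0,0,-40],"twist": [0,0,0],"hand": -0.15},
    {"dp": [0,0,-70],"twist": [0,0,0],"hand": -0.15}
  ]
}}

```text
clock: 38.35
tool_pos: [0.5708, -0.2542, 0.1704]
eef_rot: [0.055, 0.862, -0.028, 0.503]
contact_force: [-0.1, 0.1, 0.4]
opening: 0.425
finger_force: 0.0
```

{"api": "step_arm", "payload": {
  "motion": [
    {"dp": [-50,0,0],"twist": [0,0,0],"hand": -0.15},
    {"dp": [-100,0,0],"twist": [0,0,0],"hand": 0},
    {"dp": [-100,0,0],"twist": [0,0,0],"hand": 0}
  ]
}}

```text
clock: 38.72
tool_pos: [0.6233, -0.2614, 0.2624]
eef_rot: [0.054, 0.86, -0.03, 0.506]
contact_force: [0.3, -0.6, -0.7]
opening: 0.498
finger_force: 0.0
```

```bash
python3 - <<'E'
from h import *
st()
d=snap("top")
for o in rects(d,.11,(.60,.75,-.35,-.0),10,.16):print("stand",*o)
for o in rects(d,.010,(.3,.5,-.6,.55)):print(*o)
P,K=pick((.4075,.220),25.7,.042,.13)
plan((np.array([.52,.0,.26]),rot(98,30)),(P+[0,0,.05],K),start=None)
E
```

```text
{'clock': 38.725, 'q': [1.1316, 1.088, -1.2455, 2.2453, 2.6567, 0.9369, -0.3268], 'tool_pos': [0.6233, -0.2614, 0.2624], 'eef_rot': [0.0543, 0.8601, -0.03, 0.5064], 'contact_force': [0.294, -0.5986, -0.7297], 'opening': 0.4976, 'finger_force': 0.0}
stand [ 651.2 -209.9   34.4   25.5   -8.5] ztop 139.1 med 131.2 n77
stand [ 648.6 -274.1   21.6    2.9   -6.6] ztop 138.5 med 133.5 n11
[409.  372.2 130.9  27.7 -29.8] ztop 23.9 med 19.5 n383
[405.9 219.8 130.   26.2  24.9] ztop 24.0 med 19.4 n377
dp [33, 123, -58] tw [-0.09, 0.27, -0.1] rows 3 -> [ 0.57  -0.131  0.259]
dp [32, 131, -37] tw [-0.1, 0.26, -0.09] rows 3 -> [ 0.521 -0.     0.26 ]
dp [75, 246, 47] tw [-0.08, 0.52, -0.3] rows 5 -> [0.445 0.238 0.182]
```

B is seated (top at 138.5 mm). Next, marker C at (0.407, 0.220).

{"api": "step_arm", "payload": {
  "motion": [
    {"dp": [33,123,-58],"twist": [-0.09,0.27,-0.1],"hand": 0},
    {"dp": [33,123,-58],"twist": [-0.09,0.27,-0.1],"hand": 0},
    {"dp": [33,123,-58],"twist": [-0.09,0.27,-0.1],"hand": 0},
    {"dp": [33,123,-58],"twist": [-0.09,0.27,-0.1],"hand": 0},
    {"dp": [33,123,-58],"twist": [-0.09,0.27,-0.1],"hand": 0}
  ]
}}

```text
clock: 39.4
tool_pos: [0.569, -0.1322, 0.2559]
eef_rot: [-0.006, 0.925, -0.007, 0.381]
contact_force: [0.3, -0.9, -0.1]
opening: 0.5
finger_force: 0.0
```

{"api": "step_arm", "payload": {
  "motion": [
    {"dp": [32,131,-37],"twist": [-0.1,0.26,-0.09],"hand": 0},
    {"dp": [32,131,-37],"twist": [-0.1,0.26,-0.09],"hand": 0},
    {"dp": [32,131,-37],"twist": [-0.1,0.26,-0.09],"hand": 0},
    {"dp": [32,131,-37],"twist": [-0.1,0.26,-0.09],"hand": 0},
    {"dp": [32,131,-37],"twist": [-0.1,0.26,-0.09],"hand": 0}
  ]
}}

```text
clock: 40.02
tool_pos: [0.5198, -0.0024, 0.2576]
eef_rot: [-0.065, 0.964, 0.02, 0.257]
contact_force: [0.1, -0.3, 0.4]
opening: 0.499
finger_force: 0.0
```

```bash
python3 - <<'E'
from h import *
st()
P,K=pick((.4075,.220),25.7,.042,.13)
plan((P,K))
E
```

```text
{'clock': 40.025, 'q': [0.6129, 0.6554, -1.0753, 2.3101, 1.782, 0.6019, -0.1309], 'tool_pos': [0.5198, -0.0024, 0.2576], 'eef_rot': [-0.0652, 0.964, 0.0205, 0.2568], 'contact_force': [0.0766, -0.2781, 0.3649], 'opening': 0.4986, 'finger_force': 0.0}
dp [49, 124, 44] tw [-0.04, 0.26, -0.15] rows 3 -> [0.482 0.118 0.196]
dp [17, 127, 59] tw [-0.03, 0.26, -0.16] rows 3 -> [0.445 0.239 0.133]
```

{"api": "step_arm", "payload": {
  "motion": [
    {"dp": [49,124,44],"twist": [-0.04,0.26,-0.15],"hand": 0},
    {"dp": [49,124,44],"twist": [-0.04,0.26,-0.15],"hand": 0},
    {"dp": [49,124,44],"twist": [-0.04,0.26,-0.15],"hand": 0},
    {"dp": [49,124,44],"twist": [-0.04,0.26,-0.15],"hand": 0},
    {"dp": [49,124,44],"twist": [-0.04,0.26,-0.15],"hand": 0}
  ]
}}

```text
clock: 40.65
tool_pos: [0.4824, 0.1176, 0.1963]
eef_rot: [-0.144, 0.981, 0.011, 0.13]
contact_force: [-0.5, -0.2, 0.4]
opening: 0.497
finger_force: 0.0
```

{"api": "step_arm", "payload": {
  "motion": [
    {"dp": [17,127,59],"twist": [-0.03,0.26,-0.16],"hand": 0},
    {"dp": [17,127,59],"twist": [-0.03,0.26,-0.16],"hand": 0},
    {"dp": [17,127,59],"twist": [-0.03,0.26,-0.16],"hand": 0},
    {"dp": [17,127,59],"twist": [-0.03,0.26,-0.16],"hand": 0},
    {"dp": [17,127,59],"twist": [-0.03,0.26,-0.16],"hand": 0}
  ]
}}

```text
clock: 41.28
tool_pos: [0.4452, 0.2376, 0.134]
eef_rot: [-0.225, 0.974, -0.004, 0.001]
contact_force: [-0.5, -0.1, -0.2]
opening: 0.502
finger_force: 0.0
```

```bash
python3 - <<'E'
from h import *
st()
d=snap("wrist")
for o in rects(d,.012,(.3,.53,.1,.5),400,.06):print(*o)
P,K=pick((.4075,.220),25.7,.042,.13)
plan((P-[0,0,.106],K))
E
```

```text
{'clock': 41.275, 'q': [-0.0476, 0.9168, -0.9457, 2.0111, 1.0733, 0.8313, 0.3808], 'tool_pos': [0.4452, 0.2376, 0.134], 'eef_rot': [-0.2245, 0.9745, -0.0039, 0.0007], 'contact_force': [-0.5042, -0.0558, -0.1973], 'opening': 0.5018, 'finger_force': 0.0}
[407.4 219.7 129.3  25.2  26. ] ztop 22.2 med 19.9 n4997
[410.9 372.3 130.5  26.8 -29.2] ztop 22.2 med 19.5 n4496
dp [0, 1, 107] tw [-0.01, -0.0, 0.0] rows 2 -> [0.445 0.238 0.027]
```

{"api": "step_arm", "payload": {
  "motion": [
    {"dp": [0,0,50],"twist": [-0.01,0,0],"hand": 0.0},
    {"dp": [0,0,95],"twist": [-0.01,0,0],"hand": 0.0},
    {"dp": [0,0,108],"twist": [-0.01,0,0],"hand": 0.0},
    {"dp": [0,0,108],"twist": [-0.01,0,0],"hand": 0.0},
    {"dp": [0,0,108],"twist": [-0.01,0,0],"hand": -1}
  ]
}}

```text
clock: 41.95
tool_pos: [0.4454, 0.2404, 0.0272]
eef_rot: [-0.226, 0.974, 0.003, 0.0]
contact_force: [0.2, 0.5, -0.7]
opening: 0.412
finger_force: 0.0
```

{"api": "step_arm", "payload": {
  "motion": [
    {"dp": [0,0,0],"twist": [0,0,0],"hand": -1},
    {"dp": [0,0,0],"twist": [0,0,0],"hand": -1},
    {"dp": [0,0,0],"twist": [0,0,0],"hand": -1},
    {"dp": [0,0,0],"twist": [0,0,0],"hand": -1}
  ],
  "force": 35
}}

```text
clock: 42.45
tool_pos: [0.4453, 0.2404, 0.0268]
eef_rot: [-0.226, 0.974, 0.002, 0.0]
contact_force: [0.6, -0.8, 7.1]
opening: 0.268
finger_force: 35.0
```

{"api": "step_arm", "payload": {
  "motion": [
    {"dp": [0,0,-50],"twist": [0,0,0],"hand": -1},
    {"dp": [0,0,-110],"twist": [0,0,0],"hand": -1},
    {"dp": [0,0,-170],"twist": [0,0,0],"hand": -1},
    {"dp": [0,0,-230],"twist": [0,0,0],"hand": -1},
    {"dp": [0,0,-230],"twist": [0,0,0],"hand": -1}
  ]
}}

```text
clock: 43.08
tool_pos: [0.4464, 0.2411, 0.2601]
eef_rot: [-0.226, 0.974, 0.004, 0.003]
contact_force: [0.4, 0.2, -0.9]
opening: 0.268
finger_force: 35.0
```

```bash
python3 - <<'E'
from h import *
st()
plan((np.array([.55,-.0,.28]),rot(100,15)),place(2,.16),place(2,.032))
E
```

```text
{'clock': 43.075, 'q': [0.0449, 0.7373, -1.0898, 1.8988, 0.7851, 0.9988, 0.626], 'tool_pos': [0.4464, 0.2411, 0.2601], 'eef_rot': [-0.2257, 0.9742, 0.004, 0.0033], 'contact_force': [0.4401, 0.2081, -0.8918], 'opening': 0.2676, 'finger_force': 34.9926}
dp [13, -262, -22] tw [0.04, -0.25, 0.28] rows 5 -> [ 0.55 -0.    0.28]
dp [-57, -93, 34] tw [0.1, -0.39, 0.12] rows 3 -> [ 0.629 -0.081  0.262]
dp [-48, -82, 63] tw [0.09, -0.39, 0.12] rows 3 -> [ 0.707 -0.162  0.243]
dp [128, 1, 0] tw [0.0, -0.0, 0.0] rows 3 -> [ 0.643 -0.153  0.133]
```

{"api": "step_arm", "payload": {
  "motion": [
    {"dp": [3,-55,-4],"twist": [0.01,-0.05,0.06],"hand": -1},
    {"dp": [5,-105,-9],"twist": [0.02,-0.1,0.11],"hand": -1},
    {"dp": [8,-158,-13],"twist": [0.02,-0.15,0.17],"hand": -1},
    {"dp": [10,-210,-18],"twist": [0.03,-0.2,0.22],"hand": -1},
    {"dp": [13,-262,-22],"twist": [0.04,-0.25,0.28],"hand": -1}
  ]
}}

```text
clock: 43.7
tool_pos: [0.5486, -0.0042, 0.2754]
eef_rot: [-0.085, 0.989, 0.011, 0.124]
contact_force: [-0.3, 0.2, -0.8]
opening: 0.271
finger_force: 35.0
```

{"api": "step_arm", "payload": {
  "motion": [
    {"dp": [0,0,0],"twist": [0,0,0],"hand": -1},
    {"dp": [-15,-25,8],"twist": [0.03,-0.1,0.03],"hand": -1},
    {"dp": [-30,-48,17],"twist": [0.05,-0.2,0.06],"hand": -1},
    {"dp": [-57,-93,34],"twist": [0.1,-0.39,0.12],"hand": -1},
    {"dp": [-57,-93,34],"twist": [0.1,-0.39,0.12],"hand": -1}
  ]
}}

```text
clock: 44.32
tool_pos: [0.6221, -0.0794, 0.2574]
eef_rot: [-0.022, 0.953, -0.018, 0.301]
contact_force: [1.0, -0.8, 0.1]
opening: 0.271
finger_force: 35.0
```

```bash
python3 - <<'E'
from h import *
st();held(snap("wrist"))
plan(place(2,.16),place(2,.032))
E
```

```text
{'clock': 44.325, 'q': [0.5689, 0.6852, -0.8203, 2.1099, 1.8874, 0.5055, -0.1062], 'tool_pos': [0.6221, -0.0794, 0.2574], 'eef_rot': [-0.0217, 0.9532, -0.0179, 0.3011], 'contact_force': [1.0368, -0.8398, 0.0659], 'opening': 0.2708, 'finger_force': 34.9932}
15 1490 y [-10.1  13.3] z [5.1 5.9 6.9]
30 1583 y [-9.9 12.9] z [5.3 6.1 7. ]
45 1763 y [-10.   12.8] z [5.3 6.1 7. ]
60 1978 y [-10.1  12.8] z [5.2 6.1 7. ]
75 2180 y [-10.1  12.7] z [5.2 6.1 7. ]
90 2497 y [-10.1  12.7] z [5.1 6.  7. ]
105 294 y [-9.9 12.3] z [5.5 6.3 7.5]
dp [-59, -81, 61] tw [0.08, -0.43, 0.14] rows 3 -> [ 0.708 -0.161  0.244]
dp [128, 0, 0] tw [0.0, -0.0, 0.0] rows 3 -> [ 0.644 -0.153  0.133]
```

{"api": "step_arm", "payload": {
  "motion": [
    {"dp": [-15,-20,15],"twist": [0.02,-0.11,0.03],"hand": -1},
    {"dp": [-30,-41,31],"twist": [0.04,-0.22,0.07],"hand": -1},
    {"dp": [-59,-82,61],"twist": [0.08,-0.43,0.14],"hand": -1},
    {"dp": [-59,-82,61],"twist": [0.08,-0.43,0.14],"hand": -1},
    {"dp": [-59,-82,61],"twist": [0.08,-0.43,0.14],"hand": -1}
  ]
}}

```text
clock: 45.0
tool_pos: [0.7068, -0.1592, 0.2429]
eef_rot: [0.053, 0.867, -0.029, 0.495]
contact_force: [0.1, 0.6, -0.8]
opening: 0.273
finger_force: 35.0
```

{"api": "step_arm", "payload": {
  "motion": [
    {"dp": [0,0,0],"twist": [0,0,0],"hand": -1},
    {"dp": [0,0,0],"twist": [0,0,0],"hand": -1}
  ]
}}

```text
clock: 45.25
tool_pos: [0.7082, -0.1595, 0.2472]
eef_rot: [0.053, 0.865, -0.03, 0.498]
contact_force: [-0.3, 0.3, 0.5]
opening: 0.269
finger_force: 35.0
```

```bash
python3 - <<'E'
from h import *
st()
f=lambda u:(lambda p:(p[0]-EY*.0014,p[1]))(place(2,u))
plan(f(.135),f(.032))
E
```

```text
{'clock': 45.25, 'q': [0.7602, 1.0129, -1.0255, 2.1411, 2.6306, 0.9974, -0.5567], 'tool_pos': [0.7082, -0.1595, 0.2472], 'eef_rot': [0.0526, 0.8649, -0.0304, 0.4983], 'contact_force': [-0.2981, 0.342, 0.4766], 'opening': 0.2691, 'finger_force': 34.9928}
dp [29, -3, 1] tw [0.0, -0.0, 0.0] rows 1 -> [ 0.694 -0.161  0.222]
dp [103, 0, 0] tw [0.0, -0.0, 0.0] rows 2 -> [ 0.643 -0.155  0.132]
```

{"api": "step_arm", "payload": {
  "motion": [
    {"dp": [29,-3,1],"twist": [0,0,0],"hand": -1},
    {"dp": [29,-3,1],"twist": [0,0,0],"hand": -1},
    {"dp": [50,-3,1],"twist": [0,0,0],"hand": -1},
    {"dp": [70,-3,1],"twist": [0,0,0],"hand": -1},
    {"dp": [85,-3,1],"twist": [0,0,0],"hand": -1}
  ]
}}

```text
clock: 45.88
tool_pos: [0.6667, -0.158, 0.1727]
eef_rot: [0.053, 0.865, -0.031, 0.499]
contact_force: [-0.2, 0.3, -0.1]
opening: 0.27
finger_force: 35.0
```

{"api": "step_arm", "payload": {
  "motion": [
    {"dp": [15,0,0],"twist": [0,0,0],"hand": -1},
    {"dp": [30,0,0],"twist": [0,0,0],"hand": -1},
    {"dp": [40,0,0],"twist": [0,0,0],"hand": -1},
    {"dp": [48,0,0],"twist": [0,0,0],"hand": -1},
    {"dp": [48,0,0],"twist": [0,0,0],"hand": -1}
  ]
}}

```text
clock: 46.5
tool_pos: [0.6421, -0.1551, 0.1301]
eef_rot: [0.054, 0.865, -0.03, 0.498]
contact_force: [-0.7, 0.1, 0.7]
opening: 0.273
finger_force: 35.0
```

{"api": "step_arm", "payload": {
  "motion": [
    {"dp": [0,0,0],"twist": [0,0,0],"hand": -0.15},
    {"dp": [0,0,0],"twist": [0,0,0],"hand": -0.15},
    {"dp": [0,0,0],"twist": [0,0,0],"hand": -0.15},
    {"dp": [0,0,-40],"twist": [0,0,0],"hand": -0.15},
    {"dp": [0,0,-70],"twist": [0,0,0],"hand": -0.15}
  ]
}}

```text
clock: 47.12
tool_pos: [0.5811, -0.1476, 0.1662]
eef_rot: [0.054, 0.865, -0.03, 0.498]
contact_force: [0.1, -0.4, 0.9]
opening: 0.428
finger_force: 0.0
```

{"api": "step_arm", "payload": {
  "motion": [
    {"dp": [-50,0,0],"twist": [0,0,0],"hand": -0.15},
    {"dp": [-100,0,0],"twist": [0,0,0],"hand": 0},
    {"dp": [-100,0,0],"twist": [0,0,0],"hand": 0}
  ]
}}

```text
clock: 47.5
tool_pos: [0.6345, -0.1542, 0.2573]
eef_rot: [0.054, 0.863, -0.031, 0.502]
contact_force: [-0.9, -0.2, -0.6]
opening: 0.501
finger_force: 0.0
```

```bash
python3 - <<'E'
from h import *
st()
d=snap("top")
for o in rects(d,.11,(.60,.75,-.35,-.0),10,.16):print("stand",*o)
for o in rects(d,.010,(.3,.5,-.6,.55)):print(*o)
P,K=pick((.4105,.3722),-29.2,.042,.17)
plan((np.array([.54,.10,.26]),rot(80,25)),(P,K))
E
```

```text
{'clock': 47.5, 'q': [0.8038, 0.9827, -1.0692, 2.3498, 2.6555, 1.1515, -0.6384], 'tool_pos': [0.6345, -0.1542, 0.2573], 'eef_rot': [0.0536, 0.8626, -0.0313, 0.502], 'contact_force': [-0.8582, -0.1957, -0.5844], 'opening': 0.5015, 'finger_force': 0.0}
stand [ 660.1 -160.    27.7   21.5   -6.3] ztop 138.0 med 132.2 n80
stand [ 656.9 -221.    16.5    3.3   -8.8] ztop 139.3 med 135.8 n11
stand [ 647.2 -263.2   27.5   24.9   -6.4] ztop 138.6 med 132.7 n87
[408.9 371.7 130.6  27.1 -28.1] ztop 23.8 med 19.3 n390
dp [57, 241, -110] tw [0.03, 0.61, 0.04] rows 5 -> [0.54 0.1  0.26]
dp [79, 116, 11] tw [0.04, 0.22, 0.17] rows 3 -> [0.494 0.226 0.217]
dp [94, 101, 26] tw [0.04, 0.21, 0.16] rows 3 -> [0.447 0.351 0.173]
```

C is seated (138 mm). Last, marker D for well 3.

{"api": "step_arm", "payload": {
  "motion": [
    {"dp": [57,241,-110],"twist": [0.03,0.61,0.04],"hand": 0},
    {"dp": [57,241,-110],"twist": [0.03,0.61,0.04],"hand": 0},
    {"dp": [57,241,-110],"twist": [0.03,0.61,0.04],"hand": 0},
    {"dp": [57,241,-110],"twist": [0.03,0.61,0.04],"hand": 0},
    {"dp": [57,241,-110],"twist": [0.03,0.61,0.04],"hand": 0}
  ]
}}

```text
clock: 48.18
tool_pos: [0.548, 0.072, 0.2552]
eef_rot: [0.086, 0.973, -0.017, 0.213]
contact_force: [1.3, 0.4, 0.4]
opening: 0.502
finger_force: 0.0
```

```bash
python3 - <<'E'
from h import *
st()
P,K=pick((.4105,.3722),-29.2,.042,.13)
plan((P,K))
E
```

```text
{'clock': 48.175, 'q': [0.2909, 0.6699, -0.9928, 2.1345, 1.4293, 0.81, -0.2726], 'tool_pos': [0.548, 0.072, 0.2552], 'eef_rot': [0.0864, 0.973, -0.0172, 0.2131], 'contact_force': [1.3143, 0.4498, 0.3866], 'opening': 0.5024, 'finger_force': 0.0}
dp [93, 129, 25] tw [0.04, 0.21, 0.16] rows 3 -> [0.498 0.212 0.194]
dp [106, 114, 41] tw [0.03, 0.22, 0.17] rows 3 -> [0.447 0.352 0.133]
```

{"api": "step_arm", "payload": {
  "motion": [
    {"dp": [93,129,25],"twist": [0.04,0.21,0.16],"hand": 0},
    {"dp": [93,129,25],"twist": [0.04,0.21,0.16],"hand": 0},
    {"dp": [93,129,25],"twist": [0.04,0.21,0.16],"hand": 0},
    {"dp": [93,129,25],"twist": [0.04,0.21,0.16],"hand": 0},
    {"dp": [93,129,25],"twist": [0.04,0.21,0.16],"hand": 0}
  ]
}}

```text
clock: 48.8
tool_pos: [0.4973, 0.2111, 0.1939]
eef_rot: [0.167, 0.98, -0.011, 0.11]
contact_force: [-0.9, -1.2, -0.7]
opening: 0.499
finger_force: 0.0
```

{"api": "step_arm", "payload": {
  "motion": [
    {"dp": [106,114,41],"twist": [0.03,0.22,0.17],"hand": 0},
    {"dp": [106,114,41],"twist": [0.03,0.22,0.17],"hand": 0},
    {"dp": [106,114,41],"twist": [0.03,0.22,0.17],"hand": 0},
    {"dp": [106,114,41],"twist": [0.03,0.22,0.17],"hand": 0},
    {"dp": [106,114,41],"twist": [0.03,0.22,0.17],"hand": 0}
  ]
}}

```text
clock: 49.42
tool_pos: [0.4477, 0.3504, 0.1339]
eef_rot: [0.252, 0.968, 0.003, 0.001]
contact_force: [-0.2, 0.3, 1.1]
opening: 0.501
finger_force: 0.0
```

```bash
python3 - <<'E'
from h import *
st()
d=snap("wrist")
for o in rects(d,.012,(.3,.53,.1,.5),400,.06):print(*o)
P,K=pick((.4105,.3722),-29.2,.042,.13)
plan((P-[0,0,.106],K))
E
```

```text
{'clock': 49.425, 'q': [-0.2245, 0.9772, -0.9678, 1.8273, 1.0226, 0.9264, -0.617], 'tool_pos': [0.4477, 0.3504, 0.1339], 'eef_rot': [0.2522, 0.9677, 0.0031, 0.001], 'contact_force': [-0.2047, 0.3312, 1.1094], 'opening': 0.5014, 'finger_force': 0.0}
[409.8 372.2 130.4  25.2 -28.3] ztop 22.1 med 19.9 n5091
dp [1, 0, 107] tw [0.01, 0.0, -0.0] rows 2 -> [0.447 0.352 0.027]
```

{"api": "step_arm", "payload": {
  "motion": [
    {"dp": [1,1,50],"twist": [0.01,0,0],"hand": 0.0},
    {"dp": [1,1,95],"twist": [0.01,0,0],"hand": 0.0},
    {"dp": [1,1,108],"twist": [0.01,0,0],"hand": 0.0},
    {"dp": [1,1,108],"twist": [0.01,0,0],"hand": 0.0},
    {"dp": [1,1,108],"twist": [0.01,0,0],"hand": -1}
  ]
}}

```text
clock: 50.1
tool_pos: [0.4474, 0.3557, 0.0279]
eef_rot: [0.252, 0.968, 0.001, -0.0]
contact_force: [-0.7, -0.6, -0.3]
opening: 0.412
finger_force: 0.0
```

{"api": "step_arm", "payload": {
  "motion": [
    {"dp": [0,0,0],"twist": [0,0,0],"hand": -1},
    {"dp": [0,0,0],"twist": [0,0,0],"hand": -1},
    {"dp": [0,0,0],"twist": [0,0,0],"hand": -1},
    {"dp": [0,0,0],"twist": [0,0,0],"hand": -1}
  ],
  "force": 35
}}

```text
clock: 50.6
tool_pos: [0.4472, 0.3555, 0.0275]
eef_rot: [0.251, 0.968, 0.0, -0.0]
contact_force: [0.3, -1.5, 6.9]
opening: 0.264
finger_force: 34.8
```

{"api": "step_arm", "payload": {
  "motion": [
    {"dp": [0,0,-50],"twist": [0,0,0],"hand": -1},
    {"dp": [0,0,-110],"twist": [0,0,0],"hand": -1},
    {"dp": [0,0,-170],"twist": [0,0,0],"hand": -1},
    {"dp": [0,0,-230],"twist": [0,0,0],"hand": -1},
    {"dp": [0,0,-230],"twist": [0,0,0],"hand": -1}
  ]
}}

```text
clock: 51.22
tool_pos: [0.4477, 0.3579, 0.2613]
eef_rot: [0.251, 0.968, 0.004, 0.001]
contact_force: [-0.7, -0.3, -1.3]
opening: 0.267
finger_force: 34.8
```

```bash
python3 - <<'E'
from h import *
st()
plan((np.array([.57,.04,.28]),rot(80,20)),place(3,.16),place(3,.032))
E
```

```text
{'clock': 51.225, 'q': [-0.1788, 0.8199, -1.086, 1.7081, 0.8036, 1.1184, -0.4482], 'tool_pos': [0.4477, 0.3579, 0.2613], 'eef_rot': [0.2513, 0.9679, 0.0038, 0.0013], 'contact_force': [-0.7455, -0.2873, -1.291], 'opening': 0.2668, 'finger_force': 34.7506}
dp [-131, -109, -10] tw [-0.03, -0.17, -0.17] rows 3 -> [0.509 0.199 0.27 ]
dp [-110, -130, 7] tw [-0.02, -0.17, -0.16] rows 3 -> [0.57 0.04 0.28]
dp [-146, -118, 91] tw [-0.03, -0.7, -0.04] rows 4 -> [ 0.714 -0.106  0.243]
dp [128, 0, 0] tw [-0.0, -0.0, 0.0] rows 3 -> [ 0.651 -0.098  0.133]
```

{"api": "step_arm", "payload": {
  "motion": [
    {"dp": [-33,-27,-2],"twist": [-0.01,-0.04,-0.04],"hand": -1},
    {"dp": [-66,-55,-5],"twist": [-0.01,-0.08,-0.08],"hand": -1},
    {"dp": [-98,-82,-7],"twist": [-0.02,-0.13,-0.13],"hand": -1},
    {"dp": [-131,-109,-10],"twist": [-0.03,-0.17,-0.17],"hand": -1},
    {"dp": [-131,-109,-10],"twist": [-0.03,-0.17,-0.17],"hand": -1}
  ]
}}

```text
clock: 51.85
tool_pos: [0.5088, 0.1919, 0.2647]
eef_rot: [0.169, 0.982, -0.01, 0.085]
contact_force: [-0.4, 0.0, -0.3]
opening: 0.269
finger_force: 34.8
```

{"api": "step_arm", "payload": {
  "motion": [
    {"dp": [-28,-32,2],"twist": [-0.01,-0.04,-0.04],"hand": -1},
    {"dp": [-55,-65,3],"twist": [-0.01,-0.08,-0.08],"hand": -1},
    {"dp": [-82,-97,5],"twist": [-0.02,-0.13,-0.12],"hand": -1},
    {"dp": [-110,-130,7],"twist": [-0.02,-0.17,-0.16],"hand": -1},
    {"dp": [-110,-130,7],"twist": [-0.02,-0.17,-0.16],"hand": -1}
  ]
}}

```text
clock: 52.48
tool_pos: [0.5688, 0.0341, 0.2746]
eef_rot: [0.089, 0.982, -0.02, 0.168]
contact_force: [0.1, -0.6, -0.3]
opening: 0.267
finger_force: 34.8
```

```bash
python3 - <<'E'
from h import *
st();held(snap("wrist"))
plan(place(3,.16),place(3,.032))
E
```

```text
{'clock': 52.475, 'q': [0.4383, 0.7028, -1.0958, 1.9895, 1.2041, 0.8927, 0.0705], 'tool_pos': [0.5688, 0.0341, 0.2746], 'eef_rot': [0.0886, 0.9816, -0.0197, 0.1677], 'contact_force': [0.1456, -0.5985, -0.2567], 'opening': 0.2667, 'finger_force': 34.7501}
15 1481 y [-14.9   8.6] z [7.7 8.6 9.5]
30 1563 y [-14.8   7.9] z [8.  8.8 9.6]
45 1737 y [-15.1   7.6] z [8.  8.8 9.6]
60 1910 y [-15.4   7.3] z [8.  8.8 9.7]
75 2148 y [-15.6   6.9] z [8.  8.8 9.7]
90 2457 y [-15.9   7. ] z [8.1 8.9 9.9]
105 124 y [-14.9   5.9] z [ 8.7  9.7 10.8]
dp [-148, -114, 86] tw [-0.04, -0.71, -0.04] rows 4 -> [ 0.714 -0.106  0.244]
dp [128, 0, 0] tw [0.0, 0.0, 0.0] rows 3 -> [ 0.651 -0.098  0.133]
```

```bash
cat >> h.py <<'E'
def F(u):
    p,Q=place(3,u,0,.0188);return p+EY*.0041,Q
E
python3 -c "
from h import *
plan(F(.16),F(.032))"
```

```text
dp [-146, -110, 84] tw [-0.04, -0.71, -0.04] rows 4 -> [ 0.712 -0.101  0.245]
dp [128, 0, 0] tw [0.0, 0.0, 0.0] rows 3 -> [ 0.649 -0.093  0.134]
```

{"api": "step_arm", "payload": {
  "motion": [
    {"dp": [-36,-27,21],"twist": [-0.01,-0.18,-0.01],"hand": -1},
    {"dp": [-73,-55,42],"twist": [-0.02,-0.35,-0.02],"hand": -1},
    {"dp": [-110,-82,63],"twist": [-0.03,-0.53,-0.03],"hand": -1},
    {"dp": [-146,-110,84],"twist": [-0.04,-0.71,-0.04],"hand": -1},
    {"dp": [-146,-110,84],"twist": [-0.04,-0.71,-0.04],"hand": -1}
  ]
}}

```text
clock: 53.15
tool_pos: [0.7141, -0.0999, 0.2469]
eef_rot: [0.053, 0.864, -0.031, 0.501]
contact_force: [0.3, -1.5, -1.9]
opening: 0.266
finger_force: 34.8
```

```bash
python3 -c "
from h import *
st();plan(F(.16),F(.032))"
```

```text
{'clock': 53.15, 'q': [0.6105, 0.9926, -0.9821, 2.1649, 2.586, 1.0967, -0.6438], 'tool_pos': [0.7141, -0.0999, 0.2469], 'eef_rot': [0.0528, 0.8635, -0.0314, 0.5006], 'contact_force': [0.2949, -1.4823, -1.8963], 'opening': 0.266, 'finger_force': 34.7501}
dp [3, -2, -1] tw [0.0, 0.0, 0.0] rows 1 -> [ 0.712 -0.102  0.245]
dp [128, 1, 0] tw [0.0, 0.0, 0.0] rows 3 -> [ 0.649 -0.093  0.134]
```

{"api": "step_arm", "payload": {
  "motion": [
    {"dp": [20,-2,-1],"twist": [0,0,0],"hand": -1},
    {"dp": [30,-2,-1],"twist": [0,0,0],"hand": -1},
    {"dp": [50,-1,-1],"twist": [0,0,0],"hand": -1},
    {"dp": [70,-1,-1],"twist": [0,0,0],"hand": -1},
    {"dp": [85,-1,-1],"twist": [0,0,0],"hand": -1}
  ]
}}

```text
clock: 53.78
tool_pos: [0.6692, -0.0939, 0.1734]
eef_rot: [0.051, 0.865, -0.031, 0.498]
contact_force: [-0.2, 0.8, 0.3]
opening: 0.267
finger_force: 34.8
```

{"api": "step_arm", "payload": {
  "motion": [
    {"dp": [15,0,0],"twist": [0,0,0],"hand": -1},
    {"dp": [30,0,0],"twist": [0,0,0],"hand": -1},
    {"dp": [40,0,0],"twist": [0,0,0],"hand": -1},
    {"dp": [45,0,0],"twist": [0,0,0],"hand": -1},
    {"dp": [45,0,0],"twist": [0,0,0],"hand": -1}
  ]
}}

```text
clock: 54.4
tool_pos: [0.6465, -0.093, 0.1345]
eef_rot: [0.052, 0.865, -0.032, 0.498]
contact_force: [0.2, -0.1, -0.4]
opening: 0.266
finger_force: 34.8
```

```bash
python3 -c "
from h import *
st();plan(F(.032))"
```

```text
{'clock': 54.4, 'q': [0.5718, 1.247, -0.9127, 2.3567, 2.7879, 1.4576, -0.7344], 'tool_pos': [0.6465, -0.093, 0.1345], 'eef_rot': [0.052, 0.8652, -0.0319, 0.4977], 'contact_force': [0.1883, -0.0661, -0.3995], 'opening': 0.2665, 'finger_force': 34.7504}
dp [-1, 0, 2] tw [0.0, -0.0, 0.01] rows 1 -> [ 0.649 -0.093  0.134]
```

{"api": "step_arm", "payload": {
  "motion": [
    {"dp": [0,0,0],"twist": [0,0,0],"hand": -0.15},
    {"dp": [0,0,0],"twist": [0,0,0],"hand": -0.15},
    {"dp": [0,0,0],"twist": [0,0,0],"hand": -0.15},
    {"dp": [0,0,-40],"twist": [0,0,0],"hand": -0.15},
    {"dp": [0,0,-70],"twist": [0,0,0],"hand": -0.15}
  ]
}}

```text
clock: 55.02
tool_pos: [0.5854, -0.086, 0.1703]
eef_rot: [0.052, 0.865, -0.032, 0.498]
contact_force: [0.6, 0.6, -0.8]
opening: 0.426
finger_force: 0.0
```

{"api": "step_arm", "payload": {
  "motion": [
    {"dp": [-60,60,-30],"twist": [0,0,0],"hand": -0.15},
    {"dp": [-90,180,-50],"twist": [0,0,0],"hand": -0.15},
    {"dp": [-90,240,-60],"twist": [0,0,0],"hand": -0.15},
    {"dp": [-90,240,-60],"twist": [0,0,0],"hand": -0.15},
    {"dp": [-90,240,-60],"twist": [0,0,0],"hand": -0.15}
  ]
}}

```text
clock: 55.65
tool_pos: [0.609, 0.1584, 0.2787]
eef_rot: [0.051, 0.865, -0.029, 0.499]
contact_force: [0.4, -0.6, 0.5]
opening: 0.425
finger_force: 0.0
```

```bash
python3 - <<'E'
from h import *
st()
d=snap("top")
for o in rects(d,.11,(.60,.75,-.35,-.0),10,.16):print("stand",*o)
for o in rects(d,.082,(.58,.7,.05,.2),10,.13):print("ridge",*o)
for o in rects(d,.010,(.3,.5,-.6,.55)):print(*o)
d=snap("scene");save(d,"end.png",1.4)
for o in rects(d,.11,(.60,.75,-.35,-.0),10,.16):print("stand",*o)
E
```

```text
{'clock': 55.65, 'q': [0.0425, 0.9751, -1.1795, 2.3231, 2.108, 1.6606, -0.8705], 'tool_pos': [0.609, 0.1584, 0.2787], 'eef_rot': [0.0512, 0.8648, -0.0292, 0.4987], 'contact_force': [0.4488, -0.5679, 0.5062], 'opening': 0.4253, 'finger_force': 0.0}
stand [670.2 -97.7  25.2  23.5  -3.2] ztop 138.6 med 133.6 n77
stand [ 656.4 -157.8   36.    24.9   -9.2] ztop 137.7 med 130.2 n123
stand [ 649.9 -209.5   35.9   26.7  -13.6] ztop 138.4 med 129.4 n129
stand [ 641.3 -262.2   37.4   25.9   -3.2] ztop 137.9 med 130.0 n131
ridge [642.6  99.1  70.5  13.7   4.5] ztop 99.2 med 95.2 n99
stand [ 654.6 -176.9  198.8   38.    83.1] ztop 137.6 med 128.4 n376
```

View pics/end.png

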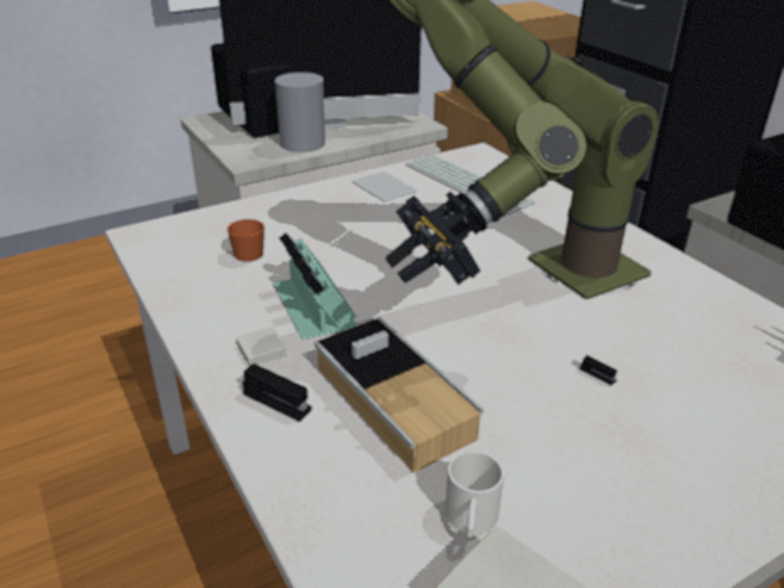

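The picture shows four caps standing in the rack around (303,262), the cover shut with its ridge at (370,345), the bystanders in place, and the gripper clear at (430,240). I'm handing in.

```bash
python3 -c "
from plant import r
print(r.finish_job())"
```

```text
the job is handed in; nothing more can be done
None
```

The job is handed in, with no verdict returned: the middle-sized stapler and the power bank are in the box with the cover shut, all four markers stand seated in the rack, and the mug, pot and notepad were not touched.

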